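# Take the green cup out of the leaning tea-set case and set it on its saucer

## Task

Turn aside the brass keeper over the green toy cup, lift the cup straight out of its recess in the leaning case and set it down, upright and without dropping it, in the middle of the blue saucer. Turn that keeper back to where it lay over the now empty recess, and leave the saucer, the other cups with their keepers, and the toys around where they are.

Things in the scene. Friction and masses are not known exactly. Their poses are not given: they have to be found in the camera images.
- cup_green: Green plastic toy cup, 60 mm across (58 at the foot), 66 mm tall, with a loop handle 23 mm out to its own +y between 37 and 63 mm above its foot; origin at the centre of its underside, its z axis is the cup's axis, mouth to +z. About 90 g (0.7 to 1.4 times that). It starts in one of the three recesses, leaning with the case.
- cup_red: Red plastic toy cup, 60 mm across (58 at the foot), 66 mm tall, with a loop handle 23 mm out to its own +y between 37 and 63 mm above its foot; origin at the centre of its underside, its z axis is the cup's axis, mouth to +z. In another of the recesses; stays there.
- cup_yellow: Yellow plastic toy cup, 60 mm across (58 at the foot), 66 mm tall, with a loop handle 23 mm out to its own +y between 37 and 63 mm above its foot; origin at the centre of its underside, its z axis is the cup's axis, mouth to +z. In the remaining recess; stays there.
- case: Fixed teal case with a white fitted insert. Origin at table height; x axis (level) points to its high side, y left along the row of recesses. The insert's face (220 mm up the slope, 345 along y, rim 8 mm thick and 5 proud) slopes 30 degrees: in the case's frame upslope is (0.866, 0, 0.5), outward normal (-0.5, 0, 0.866). Recesses 105 mm apart, 80 mm upslope of the insert's lower edge.
- saucer: Blue ceramic saucer, loose on the table, 148 mm across, 14 mm high; flat inner floor 80 mm across, 5 mm above its origin, which is the centre of its underside; about 0.22 kg.
- doll: Wooden peg doll in red with a blue hat, 48 mm across, 145 mm tall, stands beside the saucer; origin under its foot. Leave alone.
- pepper: White jar with a red cap, 44 mm across, 85 mm tall, stands near the saucer; origin under its foot. Leave alone.
- moneybox: Green toy house money box with a red roof, 54 x 64 mm, 72 mm tall, stands on the robot's side of the saucer; origin under its middle. Leave alone.
- drum: Blue and yellow toy drum, 88 mm across, 62 mm tall, stands near the case; origin under its foot. Leave alone.
- truck: Red and green toy truck, 130 x 64 mm, 74 mm tall, left of the case; origin at table height under its middle. Leave alone.
- keeper_left (a joint): Brass keeper arm of the left recess (left along the case's y; left is +y), rad: 0 = pointing straight down the slope over the cup; grows as its free end swings to the case's -y; stop at 1.6. Turns about the insert's normal, pivot 78 mm upslope of the recess's centre. Stays where left; 0.5 N at the knob moves it; from 1.05 clear of the cup. Arm 12 wide, 6 thick, its underside 40 mm above the insert's face.
- knob_left (a point): Middle of the upright wooden knob on the free end of the left keeper: 14 mm across, 28 mm long, along the insert's normal, 78 mm from the pivot. This point is 60 mm above the insert's face, the knob's foot 46 mm above it.
- recess_left (a point): Centre of the mouth of the left recess, on the insert's face. Square, 65 mm wide, 30 mm deep; a cup stands in it 36 mm proud of the face, its axis along the insert's normal.
- keeper_middle (a joint): Brass keeper arm of the middle recess (middle along the case's y; left is +y), rad: 0 = pointing straight down the slope over the cup; grows as its free end swings to the case's -y; stop at 1.6. Turns about the insert's normal, pivot 78 mm upslope of the recess's centre. Stays where left; 0.5 N at the knob moves it; from 1.05 clear of the cup. Arm 12 wide, 6 thick, its underside 40 mm above the insert's face.
- knob_middle (a point): Middle of the upright wooden knob on the free end of the middle keeper: 14 mm across, 28 mm long, along the insert's normal, 78 mm from the pivot. This point is 60 mm above the insert's face, the knob's foot 46 mm above it.
- recess_middle (a point): Centre of the mouth of the middle recess, on the insert's face. Square, 65 mm wide, 30 mm deep; a cup stands in it 36 mm proud of the face, its axis along the insert's normal.
- keeper_right (a joint): Brass keeper arm of the right recess (right along the case's y; left is +y), rad: 0 = pointing straight down the slope over the cup; grows as its free end swings to the case's -y; stop at 1.6. Turns about the insert's normal, pivot 78 mm upslope of the recess's centre. Stays where left; 0.5 N at the knob moves it; from 1.05 clear of the cup. Arm 12 wide, 6 thick, its underside 40 mm above the insert's face.
- knob_right (a point): Middle of the upright wooden knob on the free end of the right keeper: 14 mm across, 28 mm long, along the insert's normal, 78 mm from the pivot. This point is 60 mm above the insert's face, the knob's foot 46 mm above it.
- recess_right (a point): Centre of the mouth of the right recess, on the insert's face. Square, 65 mm wide, 30 mm deep; a cup stands in it 36 mm proud of the face, its axis along the insert's normal.
There are look-alikes about, which are no part of the job. There is more than one size of the saucer; the job needs the largest.

How it is judged:
On the way, in this order (a step that is already met when the one before it is completed fails the run):
1. a keeper is turned aside while the cup is still in its recess (value of joint any of keeper_left, keeper_middle, keeper_right above 0.7 rad and distance of cup_green from where it was at the start of the episode below 0.02 m), for 0.1 s.
2. the green cup is lifted clear of the case, 40 mm or more above where it stood (height (world z) of cup_green above 0.098 m and contact force between the fingers and cup_green above 0.5 N), for 0.1 s.
3. the green cup is set on the saucer while still held (horizontal distance between cup_green and saucer below 0.02 m and z of cup_green in the frame of saucer below 0.012 m and contact force between the fingers and cup_green above 0.5 N).
At the end, for the whole second after the job is handed in: The green cup stands upright (within 0.1 rad) and still on the saucer's floor, its centre within 18 mm of the saucer's; the saucer is within 30 mm of where it was; all three keepers read less than 0.3 rad; the red and yellow cups are within 12 mm of where they were (horizontal distance between cup_green and saucer below 0.018 m and z of cup_green in the frame of saucer below 0.009 m and angle between cup_green's own z axis and vertical below 0.1 rad and linear speed of cup_green below 0.02 m/s and distance of saucer from where it was at the start of the episode below 0.03 m and value of joint each of keeper_left, keeper_middle, keeper_right below 0.3 rad and distance of each of cup_red, cup_yellow from where it was at the start of the episode below 0.012 m); the robot touches nothing.
It fails at once if the doll, pepper jar, money box, drum or truck is pushed more than 25 mm (distance of any of doll, pepper, moneybox, drum, truck from where it was at the start of the episode above 0.025 m).
It fails at once if the red or yellow cup is pulled more than 20 mm from its place (distance of any of cup_red, cup_yellow from where it was at the start of the episode above 0.02 m).
It also fails if it takes over 64 s, if anything falls off the work surface, if the arm or the gripper's body presses on something with over 40 N, if the wrist force passes 120 N, or if a joint passes its speed limit or range.

## Robot

A 6-joint arm with a two-finger parallel gripper is mounted at the origin on the work surface. World frame = base frame: x ahead of the robot, y to its left, z up, the work surface at z = 0. Lengths are in m, angles in rad, forces in N, time in s.
With the tool pointing down it reaches from about 0.4 to 0.825 m from the base axis. Payload 7 kg.
Tool frame: the origin (TCP) lies at the centre of the arm's flange, where the gripper is bolted on; the fingertips stand 178 mm ahead of it and the grasp point (between the pads) lies 159 mm ahead of it; z points along the fingers, y is the direction in which the jaws open and shut (so a half turn about z gives the same grasp; the last joint's range is limited). The gripper opens to 88 mm and grips with 3 to 60 N. Pads are 19 mm wide; open, the fingers measure 130 mm over their backs; the gripper's body (78 mm by 193 mm) begins 47 mm behind the grasp point.
Start: joints at [-0.874, 0.359, 0.012, 0, -1.224, -0.288], TCP at [0.268, -0.619, 0.405] pointing down, gripper open.
Joint ranges: [-3.07, 3.07], [-1.43, 2.12], [-1.02, 1.25], [-3.03, 1.67], [-3.05, -0], [-3.03, 3.03]. Speed limits (rad/s): [2.39, 2.39, 3.01, 3.14, 3.14, 3.14].

## Interface

Orientations are given as [roll, pitch, yaw] about the fixed x, y, z axes, in that order (R = Rz(yaw) Ry(pitch) Rx(roll)).
In Python, from station import arm gives the robot as it stands.
- The arm moves only by the shell command python3 -m handwheel 'ROWS' [OPENING] [FORCE]. ROWS is JSON, a list of rows, each a list of 4 numbers: the shift along the world's x, y, z in cm, then the turn about the world's z in rad. In form: [[dx, dy, dz, yaw], ...]. A call has 1 to 20 rows; each row shifts and turns the commanded pose from where the row before left it; what a row does not reach is not made up. A row lasts 1/10 s, in which the tool goes at most 50 mm and 8.59 degrees, less where a joint would pass 70% of its speed; a pose out of reach is approached as far as the arm can. A call is refused whole if a number of a shift passes 5 or a number of a turn 0.15, either way. A call with a gripper value outside its range is refused whole. OPENING is the closure, from 0 (fully open) to 1 (shut), set as the call begins (- or left out, the last holds). The fingers move at their own pace and stop on an object; FORCE is the grip in N (left out, the last holds). Time passes only in rows, so rows that do not move let the fingers close. It gives the time, the measured TCP pose, the force and the opening at its end, in the units of the state.
- arm.get_state(): the state, without advancing time (a new reading comes with each control period).
- arm.grab_frame(name): name is "side" or "top" or "wrist"; returns a dict with "image" (480x640x3 uint8, red, green, blue), "depth" (480x640 float32, m along the optical axis (not along the pixel's ray), 0 where there is no reading), "vfov" (degrees; the focal length in pixels is half the picture's height over the tangent of half this angle, whatever the lens; pixels are square), "cx", "cy" (the principal point, pixels), "rvec" (rotation vector, rad) and "tvec" (3), from world to camera coordinates, as OpenCV has them. Camera axes: x right, y down, z forward; pixel columns grow to the right and rows downward; lengths in m; the calibration is good to about 2 mm. A picture is of the moment at which its call begins.
- arm.job_done(): hands the job in, once; it reports no verdict.
The state is a dict: "t": time; "q": joint angles; "qd": joint speeds; "joint_efforts": joint torques, N m; "eef_pos": TCP position; "ee_rot": TCP orientation; "force": force on the tool from outside, world axes, zero at the start; "moment": the same for the moment, N m; "width": finger opening in m.
Only numpy, scipy, OpenCV 4.12 (cv2) and the standard library are available. Lean on these libraries where they do the work, as an engineer would, in place of code of your own. Each camera call takes 0.05 s, during which the arm holds its last target.

## Working session

There is one attempt and no reset: what is moved stays moved. The work goes in short steps, Python scripts to look and compute and a shell command to move; the robot and the scene stay as the last step left them, time stands still between calls to the robot, and variables do not carry over. Pictures are saved under pics/ and viewed, and the job is handed in when it is done.

```bash
mkdir -p pics; ls
cat > h.py <<'E'
import numpy as np, cv2
from station import arm
def grab(n):
    f=arm.grab_frame(n); np.savez('last_%s.npz'%n,**f); return f
def load(n): return dict(np.load('last_%s.npz'%n))
def K(f):
    fl=240/np.tan(np.radians(float(f['vfov']))/2); return fl
def cloud(f):
    fl=K(f); R=cv2.Rodrigues(f['rvec'])[0]; t=np.ravel(f['tvec'])
    v,u=np.mgrid[0:480,0:640]; d=f['depth']
    P=np.stack([(u-f['cx'])/fl*d,(v-f['cy'])/fl*d,d],-1)
    return (P-t)@R
def ray(f,u,v):
    R=cv2.Rodrigues(f['rvec'])[0]; t=np.ravel(f['tvec']); 
    return -R.T@t, R.T@np.array([(u-f['cx'])/K(f),(v-f['cy'])/K(f),1.])
def onz(f,u,v,z):
    c,d=ray(f,u,v); return c+d*(z-c[2])/d[2]
def proj(f,p):
    R=cv2.Rodrigues(f['rvec'])[0]; c=R@np.asarray(p)+np.ravel(f['tvec']); return c[:2]/c[2]*K(f)+[float(f['cx']),float(f['cy'])]
def save(f,n): cv2.imwrite('pics/'+n+'.png',f['image'][...,::-1])
E
python3 - <<'E'
from h import *
for n in ['side','top','wrist']:
    f=grab(n); save(f,n+'0'); c,d=ray(f,320,240); print(n,c,d,f['vfov'],f['cx'],f['cy'])
print(arm.get_state())
E
```

```text
pics
side [0.00282507 0.95928151 0.84440314] [ 0.39224547 -0.72760508 -0.56281852] 48.804114486354486 317.8054037250828 241.91676589611168
top [0.42242208 0.05748286 1.68704129] [ 0.05152676 -0.03401318 -0.9982758 ] 48.99925370558307 313.2567331253429 232.50522005811402
wrist [ 0.20308111 -0.64641581  0.38445902] [ 0.24673078  0.116589   -0.96208222] 60.07673406738948 317.2501858831605 237.8280592055388
{'t': 0.15, 'q': array([-8.73888552e-01,  3.59241939e-01,  1.12621930e-02, -2.74042767e-04,
       -1.22409609e+00, -2.88065040e-01]), 'qd': array([-0.00065414, -0.00227872,  0.00325967, -0.00025466,  0.00076457,
        0.00162072]), 'joint_efforts': array([-8.77214243e-04, -5.83275747e+01,  2.93290347e+01,  7.00122178e+00,
        8.72089004e-03, -1.20679679e-04]), 'eef_pos': array([ 0.26826439, -0.61924451,  0.40391849]), 'ee_rot': array([ 3.14029267e+00, -1.16505231e-04, -2.73284313e+00]), 'force': array([-0.34683046,  0.55693581, -0.48008155]), 'moment': array([0.01779149, 0.01944167, 0.0555387 ]), 'width': 0.08788861578822937}
```

View pics/top0.png

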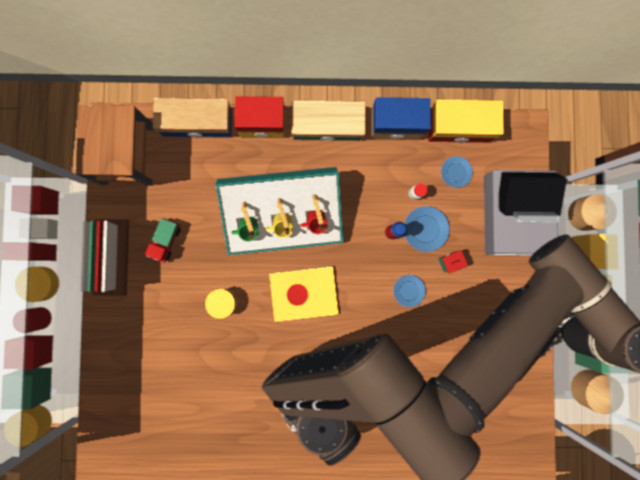

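View pics/side0.png

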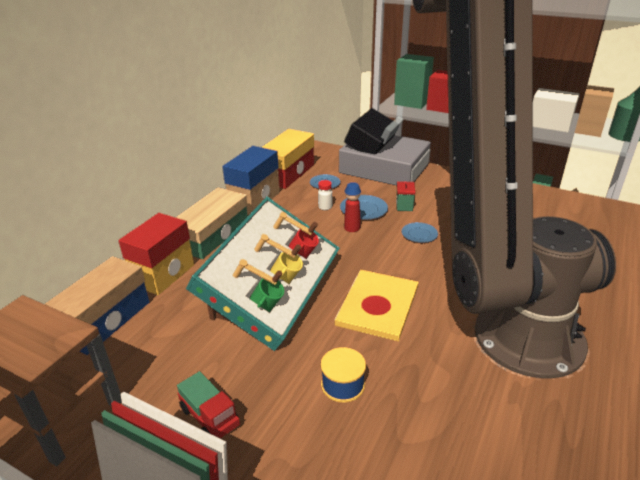

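View pics/wrist0.png

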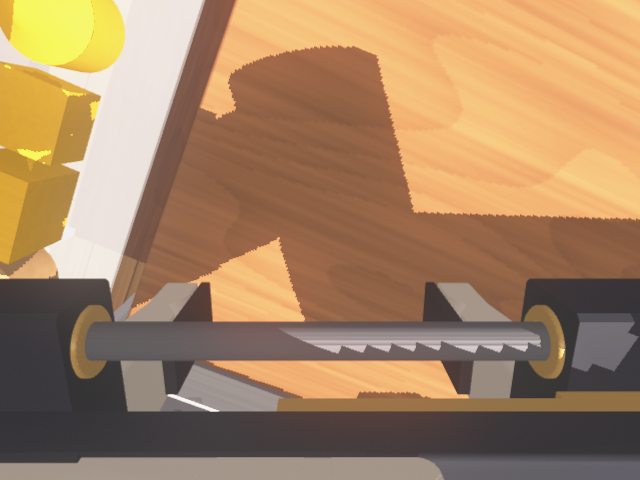

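Run:
```python
from h import *
f=load('top'); im=f['image'][160:330,130:490,::-1]
cv2.imwrite('pics/topc.png',cv2.resize(im,None,fx=2.2,fy=2.2,interpolation=cv2.INTER_CUBIC))
s=load('side'); im=s['image'][180:360,180:440,::-1]
cv2.imwrite('pics/sidec.png',cv2.resize(im,None,fx=3,fy=3,interpolation=cv2.INTER_CUBIC))
```

```text
(no output)
```

View pics/topc.png

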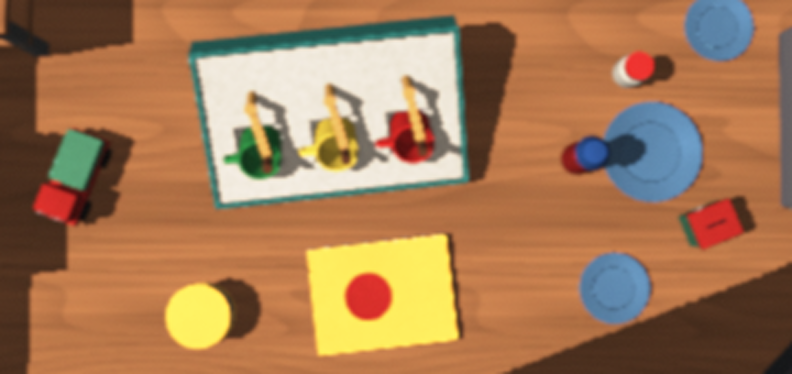

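View pics/sidec.png

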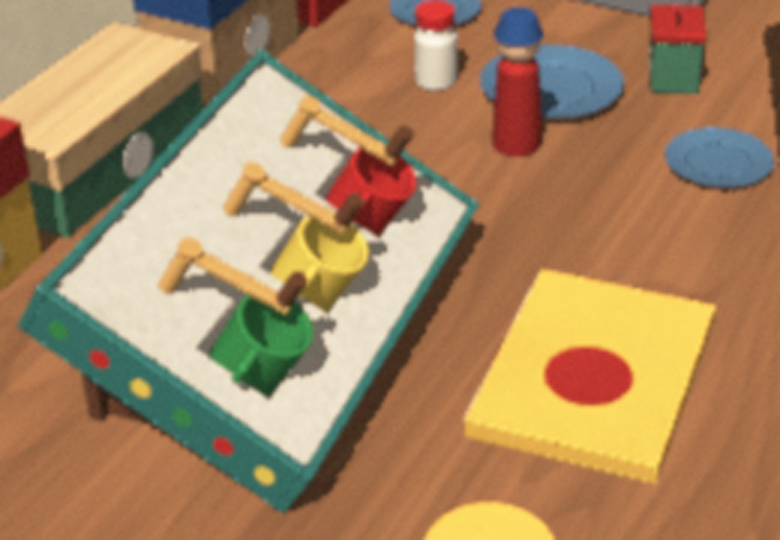

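Run:
```python
from h import *
f=load('top'); C=cloud(f); im=f['image']; hsv=cv2.cvtColor(im,cv2.COLOR_RGB2HSV)
# white insert plane
m=(hsv[...,1]<60)&(hsv[...,2]>150); m[:, :215]=0; m[:,345:]=0; m[:165]=0; m[260:]=0
P=C[m]; P=P[(P[:,2]>0.01)&(P[:,2]<.25)]
for _ in range(4):
    c=P.mean(0); n=np.linalg.svd(P-c,full_matrices=False)[2][2]; n*=np.sign(n[2]); d=(P-c)@n; P=P[abs(d)<max(2*d.std(),.002)]
print('plane',c,n,d.std(),len(P),'tilt',np.degrees(np.arccos(n[2])))
yaw=np.arctan2(-n[1],-n[0]); print('case yaw',yaw)
# teal mask corners
teal=cv2.inRange(hsv,(75,80,40),(100,255,200)); teal[:165]=0;teal[260:]=0;teal[:,:210]=0;teal[:,350:]=0
w=(m|(teal>0)).astype(np.uint8)
cn=max(cv2.findContours(w,cv2.RETR_EXTERNAL,cv2.CHAIN_APPROX_NONE)[0],key=cv2.contourArea)
print(cv2.minAreaRect(cn), cv2.boxPoints(cv2.minAreaRect(cn)))
def blob(name,mask,box):
    mm=np.zeros((480,640),np.uint8); x0,y0,x1,y1=box; mm[y0:y1,x0:x1]=mask[y0:y1,x0:x1]
    cn=max(cv2.findContours(mm,cv2.RETR_EXTERNAL,cv2.CHAIN_APPROX_NONE)[0],key=cv2.contourArea)
    (u,v),r=cv2.minEnclosingCircle(cn); M=cv2.moments(cn); 
    e=cv2.fitEllipse(cn)
    q=np.zeros_like(mm); cv2.drawContours(q,[cn],-1,1,-1); z=C[q>0]; 
    print(name,'circ',(u,v),r,'ell',e,'medz',np.median(z[:,2]),'mean',z.mean(0))
    return e
blue=cv2.inRange(hsv,(95,80,60),(120,255,255))
for nm,b in dict(big=(380,195,460,265),small1=(435,145,485,195),small2=(385,268,435,315)).items(): 
    e=blob(nm,blue,b); print(onz(f,*e[0],.014))
red=cv2.inRange(hsv,(0,120,60),(8,255,255))|cv2.inRange(hsv,(172,120,60),(180,255,255))
e=blob('doll',red,(380,215,410,245)); e=blob('pepper',red,(405,178,432,202)); e=blob('money',red,(438,245,475,280))
```

```text
plane [0.59540593 0.12507844 0.10616592] [-0.49815025 -0.05682759  0.86522653] 0.002831519870385486 4811 tilt 30.09141741721868
case yaw 0.11358618031593215
((280.25677490234375, 210.76492309570312), (75.25946044921875, 122.48310852050781), 84.05313110351562) [[215.44614 179.68271]
 [337.27008 166.9927 ]
 [345.0674  241.84714]
 [223.24347 254.53714]]
big circ (420.1071472167969, 229.0) 28.17830467224121 ell ((423.54022216796875, 228.59194946289062), (41.41551208496094, 52.684425354003906), 90.53187561035156) medz 0.009597425645097628 mean [ 0.54780226 -0.32969624  0.02580336]
[ 0.54867674 -0.33075986  0.014     ]
small1 circ (456.678955078125, 171.4736785888672) 15.038334846496582 ell ((456.5125732421875, 171.5713653564453), (28.511762619018555, 29.32225799560547), 139.3031005859375) medz 0.006302734482634849 mean [ 0.73453218 -0.43882273  0.01332406]
[ 0.73437118 -0.4385842   0.014     ]
small2 circ (409.25, 290.5) 15.32369327545166 ell ((409.2637634277344, 290.4694519042969), (29.62818717956543, 29.717182159423828), 37.03433609008789) medz 0.006026603074205142 mean [ 0.35107319 -0.2854863   0.00837242]
[ 0.35125433 -0.28428646  0.014     ]
doll circ (391.69049072265625, 231.64285278320312) 7.167119979858398 ell ((389.6568603515625, 232.41455078125), (9.320121765136719, 13.666229248046875), 161.1788787841797) medz 0.0449738649627203 mean [ 0.53152296 -0.21144617  0.06309932]
pepper circ (420.73468017578125, 189.4897918701172) 7.283312797546387 ell ((420.8059387207031, 189.50352478027344), (12.807024002075195, 14.096446990966797), 120.45005798339844) medz 0.08395310298863087 mean [ 0.66425701 -0.30683808  0.08268341]
money circ (455.0, 261.0) 13.601571083068848 ell ((454.9750061035156, 261.2102355957031), (20.18317413330078, 25.295440673828125), 72.07067108154297) medz 0.07189767039032685 mean [ 0.44463335 -0.41224496  0.07907732]
```

Run:
```python
from h import *
f=load('top'); C=cloud(f); im=f['image']; hsv=cv2.cvtColor(im,cv2.COLOR_RGB2HSV)
sd=load('side'); Cs=cloud(sd); hs=cv2.cvtColor(sd['image'],cv2.COLOR_RGB2HSV)
# saucer: low blue points
blue=cv2.inRange(hsv,(95,80,30),(120,255,255))>0
b=blue.copy(); b[:195]=0;b[265:]=0;b[:,:395]=0;b[:,460:]=0
q=C[b]; q=q[q[:,2]<.022]
h=cv2.minEnclosingCircle(q[:,:2].astype(np.float32)); print('saucer top',h,len(q),np.percentile(q[:,1],[0,1,99,100]),np.percentile(q[:,0],[0,1,99,100]))
b=(cv2.inRange(hs,(95,80,30),(120,255,255))>0); b[:185]=0;b[225:]=0;b[:,:335]=0;b[:,395:]=0
q=Cs[b]; q=q[q[:,2]<.022]
h=cv2.minEnclosingCircle(q[:,:2].astype(np.float32)); print('saucer side',h,len(q))
for nm,F,CC,H,bx in (('top',f,C,hsv,(215,165,350,258)),('side',sd,Cs,hs,(185,195,345,350))):
    x0,y0,x1,y1=bx
    m=np.zeros(H.shape[:2],bool); m[y0:y1,x0:x1]=1
    w=m&(H[...,1]<60)&(H[...,2]>130)
    P=CC[w]; P=P[(P[:,2]>0.01)&(P[:,2]<.25)]
    for _ in range(5):
        c=P.mean(0); n=np.linalg.svd(P-c,full_matrices=False)[2][2]; n*=np.sign(n[2]); d=(P-c)@n; P=P[abs(d)<max(2*d.std(),.0015)]
    yaw=np.arctan2(-n[1],-n[0]); print(nm,'plane c',c,'n',n,'yaw',yaw,'tilt',np.degrees(np.arccos(n[2])))
    yaw=.105
    X=np.array([np.cos(yaw),np.sin(yaw),0]);Y=np.array([-np.sin(yaw),np.cos(yaw),0]);Z=np.array([0,0,1])
    U=.866*X+.5*Z; N=-.5*X+.866*Z
    print(' face offset N.c',N@c,' white s',np.percentile(P@U,[.5,1,99,99.5]),'y',np.percentile(P@Y,[.5,1,99,99.5]))
    for cn,lo,hi in (('green',(55,90,30),(85,255,220)),('yellow',(22,130,80),(34,255,255)),('red',(0,150,60),(6,255,255))):
        mm=m&(cv2.inRange(H,lo,hi)>0)
        k=cv2.connectedComponentsWithStats(mm.astype(np.uint8))
        i=1+np.argmax(k[2][1:,4]); q=CC[k[1]==i]; nn=q@N-N@c
        q=q[nn>.006]; nn=q@N-N@c
        print('  ',cn,k[3][i],len(q),'n',np.percentile(nn,[5,50,95]).round(3),'s',np.percentile(q@U,[2,50,98]).round(3),'y',np.percentile(q@Y,[2,50,98]).round(3))
    # dark brown knobs & brass
    kn=m&(cv2.inRange(H,(0,60,20),(15,220,120))>0)
    k=cv2.connectedComponentsWithStats(kn.astype(np.uint8))
    for i in range(1,k[0]):
        if k[2][i,4]>8:
            q=CC[k[1]==i]; print('   brown',k[3][i].round(1),k[2][i,4],'s',np.median(q@U).round(3),'y',np.median(q@Y).round(3),'n',(np.percentile(q@N,[5,50,95])-N@c).round(3))
```

```text
saucer top ((0.5487502813339233, -0.33963292837142944), 0.07171542197465897) 1503 [-0.41066983 -0.40676146 -0.27740666 -0.27132707] [0.48013274 0.4834471  0.61514896 0.61885777]
saucer side ((0.5879368185997009, -0.3692462146282196), 0.12042712420225143) 505
top plane c [0.59494141 0.12537448 0.10592081] n [-0.49811516 -0.05707727  0.8652303 ] yaw 0.114088891574179 tilt 30.090986846980197
 face offset N.c -0.21067505618258983  white s [0.45020485 0.45141785 0.67055702 0.67220514] y [-0.11239826 -0.11137278  0.23065118  0.23186575]
   green [306.08695652 220.48494983] 96 n [0.006 0.008 0.013] s [0.448 0.457 0.679] y [-0.12  -0.014  0.236]
   yellow [279.89965398 225.97577855] 172 n [0.009 0.029 0.04 ] s [0.502 0.53  0.557] y [0.031 0.07  0.106]
   red [314.5777027 222.7972973] 179 n [0.009 0.028 0.07 ] s [0.502 0.531 0.561] y [-0.072 -0.037 -0.001]
   brown [345.3 203.3] 570 s 0.54 y -0.145 n [-0.145 -0.1   -0.042]
   brown [323.9 215.3] 23 s 0.547 y -0.068 n [-0.028  0.005  0.026]
   brown [316.5 225.3] 100 s 0.513 y -0.04 n [-0.029 -0.002  0.072]
   brown [286.8 230.1] 9 s 0.539 y 0
[... 665 characters left out ...]
.555] y [-0.073 -0.028  0.049]
   brown [254.  201.9] 124 s 0.727 y -0.265 n [-0.19  -0.168 -0.147]
   brown [271.4 195.7] 10 s 0.703 y -0.357 n [-0.188 -0.182 -0.177]
   brown [333.  200.1] 24 s 0.535 y -0.418 n [-0.102 -0.097 -0.093]
   brown [187.1 233.4] 81 s 0.787 y 0.036 n [-0.162 -0.128 -0.1  ]
   brown [308.6 231.7] 117 s 0.534 y -0.065 n [0.003 0.024 0.073]
   brown [302.5 251.1] 134 s 0.52 y -0.019 n [-0.008  0.014  0.074]
   brown [309.5 303.7] 644 s 0.431 y 0.073 n [-0.042 -0.038 -0.033]
   brown [195.  259.6] 21 s 0.741 y 0.01 n [-0.223 -0.216 -0.212]
   brown [276.8 276.2] 44 s 0.531 y 0.157 n [0.052 0.066 0.075]
   brown [214.8 314.3] 121 s 0.6 y 0.196 n [-0.129 -0.119 -0.103]
```

```bash
cat >> h.py <<'E'
YAW=.115
X=np.array([np.cos(YAW),np.sin(YAW),0]);Y=np.array([-np.sin(YAW),np.cos(YAW),0]);Z=np.array([0,0,1.])
U=np.cos(np.pi/6)*X+.5*Z; N=-.5*X+np.cos(np.pi/6)*Z
E
python3 - <<'E'
from h import *
for nm,bx in (('top',(215,165,350,258)),('side',(185,195,345,350))):
    F=load(nm); CC=cloud(F); H=cv2.cvtColor(F['image'],cv2.COLOR_RGB2HSV)
    x0,y0,x1,y1=bx
    m=np.zeros(H.shape[:2],bool); m[y0:y1,x0:x1]=1
    w=m&(H[...,1]<60)&(H[...,2]>130)
    P=CC[w]; P=P[(P[:,2]>0.01)&(P[:,2]<.25)]; d=P@N-np.median(P@N); P=P[abs(d)<.004]; o=np.median(P@N)
    print(nm,'N',o,'s',np.percentile(P@U,[.3,1,99,99.7]),'y',np.percentile(P@Y,[.3,1,99,99.7]))
    for cn,lo,hi in (('green',(45,70,20),(82,255,220)),('yellow',(22,130,80),(34,255,255)),('red',(0,150,60),(6,255,255))):
        q=CC[m&(cv2.inRange(H,lo,hi)>0)]; q=q[(q@N-o>.010)&(q@N-o<.045)&(q@U>.49)&(q@U<.57)]
        top=q[q@N-o>.03]
        print('  ',cn,len(q),len(top),'s',np.percentile(q@U,[2,50,98]).round(3),'y',np.percentile(q@Y,[1,5,50,95,99]).round(3),'maxn',np.percentile(q@N-o,97).round(3),'top y',np.percentile(top@Y,[2,98]).round(3) if len(top) else '')
    q=CC[m]; c=F['image'][m]; k=(q@N-o>.048)&(q@N-o<.085)&(q@U>.48)&(q@U<.6)
    q=q[k]; c=c[k]
    for yc in (.155,.05,-.055):
        a=q[abs(q@Y-yc)<.035]; print('   knob',len(a),np.median(a@U).round(4),np.median(a@Y).round(4),np.percentile(a@N-o,[5,95]).round(3))
    q=CC[m];k=(q@N-o>.038)&(q@N-o<.055); q=q[k]
    for yc in (.16,.055,-.05):
        for s in (.54,.56,.58,.60):
            a=q[(abs(q@Y-yc)<.035)&(abs(q@U-s)<.006)]; print('   arm s',s,len(a),np.median(a@Y).round(4) if len(a) else '',end=';')
        print()
E
```

```text
top N -0.21099974977913666 s [0.45094427 0.45238396 0.67026523 0.67271735] y [-0.11889198 -0.11676001  0.22474498  0.22618224]
   green 169 85 s [0.503 0.53  0.558] y [0.13  0.132 0.17  0.2   0.227] maxn 0.04 top y [0.131 0.203]
   yellow 161 72 s [0.503 0.531 0.558] y [0.025 0.028 0.067 0.101 0.151] maxn 0.04 top y [0.025 0.122]
   red 151 67 s [0.501 0.53  0.56 ] y [-0.077 -0.076 -0.039 -0.011 -0.005] maxn 0.04 top y [-0.077 -0.008]
   knob 44 0.5387 0.1468 [0.049 0.078]
   knob 54 0.5398 0.0429 [0.049 0.076]
   knob 53 0.5398 -0.0607 [0.048 0.075]
   arm s 0.54 21 0.1468;   arm s 0.56 17 0.1504;   arm s 0.58 17 0.1536;   arm s 0.6 15 0.1584;
   arm s 0.54 20 0.041;   arm s 0.56 19 0.0467;   arm s 0.58 19 0.048;   arm s 0.6 15 0.0517;
   arm s 0.54 19 -0.0618;   arm s 0.56 19 -0.058;   arm s 0.58 18 -0.056;   arm s 0.6 15 -0.0516;
side N -0.2118345095878684 s [0.45164913 0.45331867 0.66916248 0.67008158] y [-0.11968978 -0.11500762  0.22178928  0.2246661 ]
   green 410 162 s [0.501 0.525 0.556] y [0.132 0.134 0.177 0.203 0.209] maxn 0.038 top y [0.134 0.206]
   yellow 355 126 s [0.502 0.525 0.556] y [0.026 0.028 0.071 0.087 0.1  ] maxn 0.037 top y [0.03  0.095]
   red 297 106 s [0.502 0.524 0.556] y [-0.079 -0.077 -0.035 -0.02  -0.004] maxn 0.037 top y [-0.075 -0.017]
   knob 89 0.5348 0.1508 [0.048 0.075]
   knob 74 0.5352 0.045 [0.048 0.076]
   knob 68 0.5348 -0.0578 [0.048 0.075]
   arm s 0.54 30 0.1509;   arm s 0.56 35 0.1538;   arm s 0.58 31 0.1559;   arm s 0.6 33 0.1597;
   arm s 0.54 28 0.0457;   arm s 0.56 27 0.049;   arm s 0.58 26 0.0507;   arm s 0.6 30 0.0559;
   arm s 0.54 22 -0.0582;   arm s 0.56 23 -0.0554;   arm s 0.58 23 -0.0536;   arm s 0.6 24 -0.0491;
```

```bash
cat >> h.py <<'E'
N0=-.2114; S0=.5305; Y0=.160
def cw(s,y,n): return (S0+s)*U+(Y0+y)*Y+(N0+n)*N   # green recess frame -> world
from scipy.spatial.transform import Rotation as Rr
def tool(st=None):
    st=st or arm.get_state(); return Rr.from_euler('xyz',st['ee_rot']).as_matrix(), st['eef_pos']
E
python3 - <<'E'
from h import *
R,p=tool(); print('tool y',R[:,1],'x',R[:,0])
f=load('wrist'); C=(cloud(f)-p)@R
z=C[...,2]
for lo,hi in ((.10,.12),(.12,.14),(.14,.15),(.15,.16),(.16,.17),(.17,.18),(.178,.185)):
    m=(z>lo)&(z<hi)&(abs(C[...,0])<.1)&(abs(C[...,1])<.12)&(f['depth']>0)
    q=C[m]
    for s in (1,-1):
        a=q[q[:,1]*s>0]
        if len(a)>5: print(lo,hi,len(a),'x',np.percentile(a[:,0],[1,99]).round(4),'y',np.percentile(a[:,1],[1,99]).round(4))
for nm,p in dict(recess=cw(0,0,0),knob=cw(-1e-3,-.012,.06),G=cw(0,0,.025)).items(): print(nm,p.round(4))
E
```

```text
tool y [-0.39746171  0.91761784  0.00129998] x [-9.17618550e-01 -3.97462179e-01  1.16505230e-04]
0.1 0.12 3543 x [-0.0009  0.0373] y [0.0388 0.0709]
0.1 0.12 4076 x [-0.0045  0.0375] y [-0.0675 -0.0393]
0.12 0.14 1359 x [-0.0115  0.0066] y [0.0446 0.0493]
0.12 0.14 1537 x [-0.0122  0.007 ] y [-0.0471 -0.0424]
0.14 0.15 762 x [-0.0111  0.0102] y [0.0447 0.0625]
0.14 0.15 767 x [-0.011   0.0103] y [-0.0602 -0.0424]
0.15 0.16 745 x [0.0015 0.0101] y [0.0447 0.0607]
0.15 0.16 735 x [0.0018 0.0102] y [-0.0585 -0.0425]
0.16 0.17 674 x [-0.0034  0.0101] y [0.0448 0.0604]
0.16 0.17 673 x [-0.0032  0.0102] y [-0.0583 -0.0425]
0.17 0.18 345 x [-0.0079  0.0099] y [0.0448 0.0602]
0.17 0.18 353 x [-0.0078  0.0101] y [-0.0579 -0.0425]
recess [0.543  0.2238 0.0822]
knob [0.5137 0.2083 0.1336]
G [0.5306 0.2224 0.1038]
```

```bash
cat > plan1.py <<'E'
from h import *
ja=np.radians(76.6); j=np.array([np.cos(ja),np.sin(ja),0]); w=np.array([np.sin(ja),-np.cos(ja),0])
jj=np.array([j@X,j@Y]); ww=np.array([w@X,w@Y])  # (s-ish,y)
pts=[]
for th in (None,.16,.35,.55,.75,.95,1.15,1.35,1.55):
    t0=th if th else .16
    k=np.array([.078-.078*np.cos(t0),-.078*np.sin(t0)]); t=np.array([np.sin(t0),-np.cos(t0)])
    r=.007+.0155*abs(t@jj)+.0095*abs(t@ww)
    c=k-t*(r+(0.008 if th is None else 0))
    T=cw(c[0]-.007,c[1],.054); p=T+[0,0,.178]; pts.append(p); print(th,p.round(4))
d=np.diff(np.array(pts),axis=0)*100; print(d.round(2))
p=tool()[1]; print('from now', ((pts[0]-p)*100).round(2)); print('jaw angle now',np.degrees(np.arctan2(*tool()[0][[1,0],1])))
E
python3 plan1.py
```

```text
None [0.5042 0.2397 0.3013]
0.16 [0.5062 0.232  0.3019]
0.35 [0.5073 0.2164 0.3015]
0.55 [0.5116 0.1998 0.3029]
0.75 [0.5192 0.1841 0.3062]
0.95 [0.53   0.1703 0.3115]
1.15 [0.5434 0.1594 0.3185]
1.35 [0.5554 0.1527 0.3249]
1.55 [0.5667 0.1485 0.3311]
[[ 0.2  -0.77  0.06]
 [ 0.11 -1.57 -0.04]
 [ 0.43 -1.66  0.14]
 [ 0.76 -1.57  0.33]
 [ 1.08 -1.38  0.53]
 [ 1.34 -1.09  0.7 ]
 [ 1.2  -0.67  0.64]
 [ 1.13 -0.42  0.62]]
from now [ 23.59  85.9  -10.26]
jaw angle now 113.4196140817046
```

Candidates: green things are the cup at top (247,228), the truck bed at (165,232) and the money box wall at (443,265). The cup is the one in the case's left recess. Blue discs are the largest saucer at (427,229), and smaller ones at (456,171) and (409,290), both about 96 mm across, plus the doll's hat at (398,230). I choose the cup at (247,228) and the saucer at (427,229); the crops above confirm both.

```bash
python3 -m handwheel '[[1,4.2,-0.2,-0.032],[1.2,4.3,-0.2,-0.032],[1.2,4.3,-0.2,-0.032],[1.2,4.3,-0.2,-0.032],[1.2,4.3,-0.2,-0.032],[1.2,4.3,-0.2,-0.032],[1.2,4.3,-0.2,-0.032],[1.2,4.3,-0.2,-0.032],[1.2,4.3,-0.2,-0.032],[1.2,4.3,-0.2,-0.032],[1.2,4.3,-0.2,-0.032],[1.2,4.3,-0.2,-0.032],[1.2,4.3,-0.2,-0.032],[1.2,4.3,-0.2,-0.032],[1.2,4.3,-0.2,-0.032],[1.2,4.3,-0.2,-0.032],[1.2,4.3,-0.2,-0.032],[1.2,4.3,-0.2,-0.032],[1.2,4.3,-0.2,-0.032],[1,4.3,-0.2,-0.032]]' 1 10
python3 -m handwheel '[[0,0,0,0],[0,0,0,0],[0,0,0,0],[0,0,0,0]]'
python3 - <<'E'
from h import *
f=grab('wrist'); save(f,'w1');
E
python3 plan1.py | tail -2
```

```text
t: 2.15
eef_pos: [0.5044, 0.2415, 0.3644]
ee_rot: [-3.142, -0.0, 2.909]
force: [1.1, -0.6, -0.3]
width: 0.0003
t: 2.55
eef_pos: [0.5041, 0.2386, 0.3649]
ee_rot: [3.141, 0.0, 2.91]
force: [-0.9, -0.9, 0.4]
width: 0.0009
from now [ 0.    0.11 -6.37]
jaw angle now 76.70415908220953
```

View pics/w1.png

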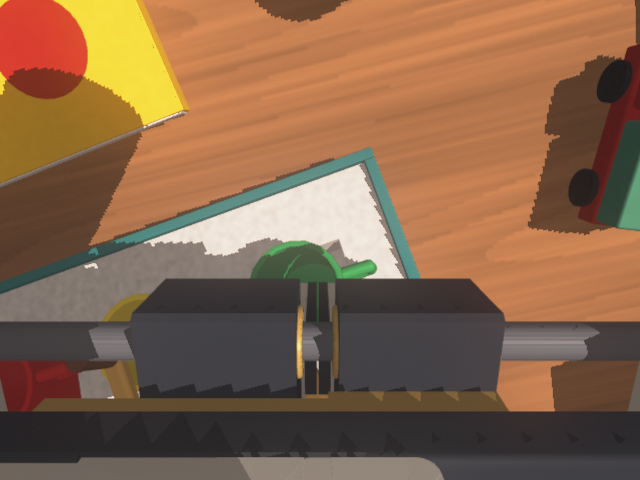

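The wrist view shows the green cup at (300,260) with its handle at (358,270) pointing along the case's +y and about 8 mm thick. The yellow cup is at (125,310). The fingers are just left of the hidden knob.

```bash
python3 -m handwheel '[[0,0.1,-1.6,0],[0,0.1,-1.6,0],[0,0,-1.6,0],[0,0,-1.5,0],[0,0,0,0],[0,0,0,0]]'
python3 - <<'E'
from h import *
f=grab('side'); cv2.imwrite('pics/s1.png',cv2.resize(f['image'][180:360,180:440,::-1],None,fx=3,fy=3,interpolation=cv2.INTER_CUBIC))
E
python3 plan1.py | tail -2
```

```text
t: 3.2
eef_pos: [0.5044, 0.2412, 0.3022]
ee_rot: [-3.142, 0.0, 2.91]
force: [0.3, 0.3, 1.0]
width: 0.0005
from now [-0.04 -0.17 -0.14]
jaw angle now 76.73695776263511
```

View pics/s1.png

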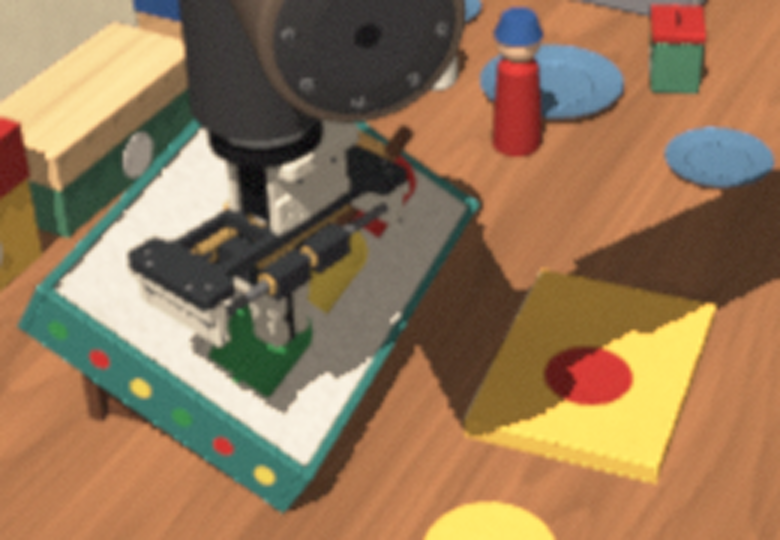

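The fingers are in place beside the green cup's knob, touching nothing (force about 1 N). Now I push along the arc.

```bash
python3 -m handwheel '[[0.2,-0.9,0.0,0],[0.1,-0.8,0,0],[0.1,-0.8,0,0],[0.2,-0.8,0.1,0],[0.2,-0.9,0.1,0],[0.4,-0.8,0.1,0],[0.4,-0.8,0.2,0],[0.5,-0.7,0.3,0],[0.5,-0.7,0.3,0],[0.7,-0.6,0.3,0],[0.7,-0.5,0.4,0]]'
python3 plan1.py | tail -2
python3 -m handwheel '[[0.6,-0.4,0.3,0],[0.6,-0.3,0.3,0],[0.6,-0.2,0.3,0],[0.5,-0.2,0.3,0],[0,0,0,0],[0,0,0,0]]'
python3 - <<'E'
from h import *
f=grab('side'); cv2.imwrite('pics/s2.png',cv2.resize(f['image'][180:360,180:440,::-1],None,fx=3,fy=3,interpolation=cv2.INTER_CUBIC))
E
```

```text
t: 4.35
eef_pos: [0.5449, 0.1581, 0.3199]
ee_rot: [-3.141, -0.0, 2.91]
force: [-0.3, 1.7, 0.9]
width: 0.0006
from now [-4.07  8.17 -1.86]
jaw angle now 76.74658775888643
t: 4.95
eef_pos: [0.5673, 0.1475, 0.3315]
ee_rot: [-3.141, -0.0, 2.91]
force: [0.5, 0.1, -0.6]
width: -0.0
```

View pics/s2.png

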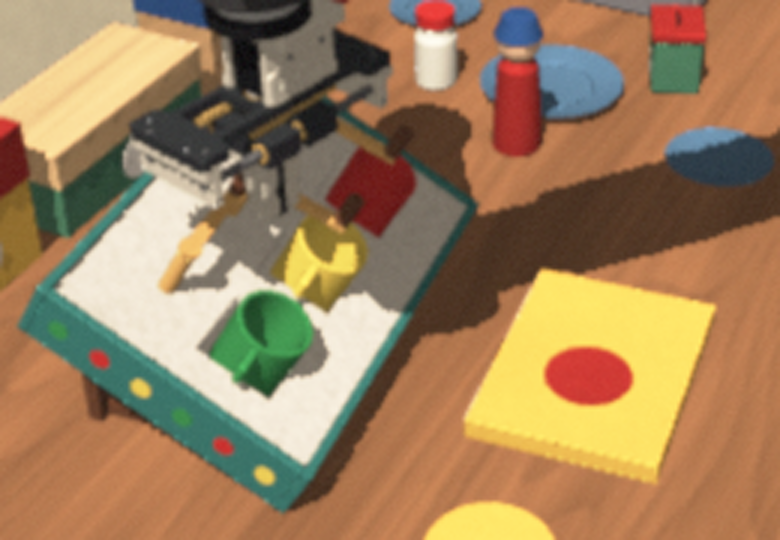

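The keeper is swung fully aside, with its knob at crop (237,185), and the green cup is free in its recess. I back the fingers off and measure.

```bash
python3 -m handwheel '[[-1,0.6,1.5,0],[-1,1.5,3,0],[-0.5,2,3,0],[-1,2,1,0],[-1,2,0,0],[0,0,0,0]]' 0 10
python3 - <<'E'
from h import *
for nm in('side','top'):
    f=grab(nm); C=cloud(f).reshape(-1,3); 
    q=np.stack([C@U-S0,C@Y-Y0,C@N-N0],-1)
    k=(q[:,2]>.05)&(q[:,2]<.08)&(abs(q[:,0]-.06)<.04)&(q[:,1]<-.055)&(q[:,1]>-.1); print(nm,'knob',k.sum(),np.median(q[k],0))
    k=(q[:,2]>.036)&(q[:,2]<.05)&(abs(q[:,0]-.07)<.025)&(q[:,1]<.012)&(q[:,1]>-.09);a=q[k]
    if k.sum()>5: print('arm',k.sum(),np.polyfit(a[:,1],a[:,0],1))
    save(f,nm+'3')
    im=f['image']; H=cv2.cvtColor(im,cv2.COLOR_RGB2HSV).reshape(-1,3)
    g=(cv2.inRange(H.reshape(480,640,3),(45,70,20),(82,255,220)).ravel()>0)&(q[:,2]>.01)&(q[:,2]<.045)&(abs(q[:,0])<.04)&(abs(q[:,1])<.06); a=q[g]
    print('cup s',np.percentile(a[:,0],[1,99]),'y',np.percentile(a[:,1],[1,99]),'n max',np.percentile(a[:,2],[95,98]))
    r=a[a[:,2]>.031]; print('rim', cv2.minEnclosingCircle(r[r[:,1]<.03][:,:2].astype(np.float32)))
E
cd pics; python3 -c "
import cv2;i=cv2.imread('top3.png');cv2.imwrite('top3c.png',cv2.resize(i[150:330,180:480],None,fx=2.6,fy=2.6))"
```

```text
t: 5.6
eef_pos: [0.5208, 0.2305, 0.4182]
ee_rot: [3.14, 0.001, 2.913]
force: [0.2, -0.9, -1.4]
width: 0.0427
side knob 39 [ 0.07942836 -0.07745143  0.07202052]
arm 132 [-0.01772492  0.0801577 ]
cup s [-0.0296074   0.02604726] y [-0.0294629  0.0484668] n max [0.03685997 0.03745852]
rim ((-0.0014217854477465153, 0.0001401929184794426), 0.031006548553705215)
top knob 34 [ 0.08421581 -0.07893436  0.07094841]
arm 106 [-0.02351325  0.08096974]Traceback (most recent call last):
  File "<stdin>", line 11, in <module>
    return _quantile_unchecked(
        a, q, axis, out, overwrite_input, method, keepdims, weights)
    return _ureduce(a,
                    func=_quantile_ureduce_func,
    ...<5 lines>...
                    overwrite_input=overwrite_input,
                    method=method)
    r = func(a, **kwargs)
    result = _quantile(arr,
                       quantiles=q,
    ...<2 lines>...
                       out=out,
                       weights=wgt)
    slices_having_nans = np.isnan(arr[-1, ...])
                                  ~~~^^^^^^^^^
IndexError: index -1 is out of bounds for axis 0 with size 0
```

View pics/top3c.png

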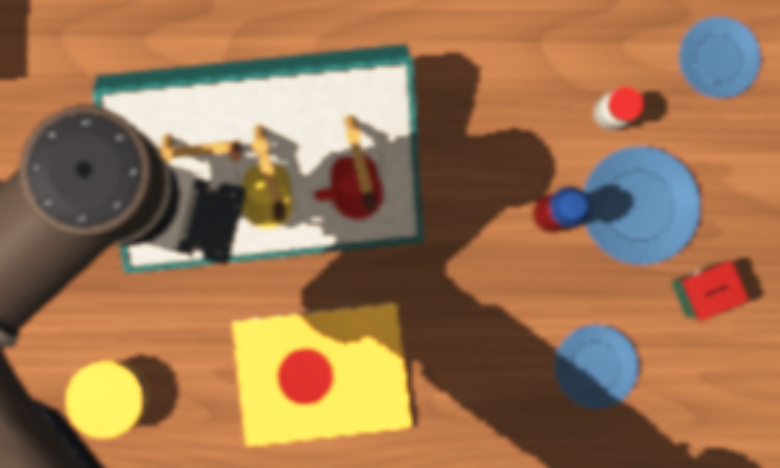

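```bash
cat > plan2.py <<'E'
from h import *
def boxpts(x,y,z,k=9):
    g=np.meshgrid(*[np.linspace(a,b,k) for a,b in (x,y,z)]); return np.stack([v.ravel() for v in g],-1)
def check(alpha,G,wid):
    ja=np.radians(96.6-alpha); j=np.array([np.cos(ja),np.sin(ja),0]); zt=np.array([0,0,-1.]); xt=np.cross(j,zt)
    M=np.stack([xt,j,zt],1); tcp=G+[0,0,.159]; out={}
    for nm,b in dict(Fp=((-.0095,.0095),(wid/2,wid/2+.0155),(.125,.178)),Fm=((-.0095,.0095),(-wid/2-.0155,-wid/2),(.125,.178)),body=((-.039,.039),(-.0965,.0965),(.06,.112))).items():
        p=tcp+boxpts(*b,k=21)@M.T; s,y,n=p@U-S0,p@Y-Y0,p@N-N0
        def d(mask,val): return round(1000*float(val[mask].min()),1) if mask.any() else None
        out[nm]=dict(face=d(n>-9,n),
          handle=d((n>.006)&(n<.034)&(y>.025)&(y<.054),abs(s)), cup=d((n<.036)&(n>0),np.hypot(s,y)),
          yh=d((n>.006)&(n<.034)&(y<-.051)&(y>-.08),abs(s)), ycup=d((n<.037),np.hypot(s,y+.105)),
          knob=d((n>.04)&(n<.076),np.hypot(s-.080,y+.078)), yknob=d((n>.04)&(n<.076),np.hypot(s,y+.118)),
          arm=d((n>.038)&(n<.05)&(y<.008)&(y>-.078),abs(s-.080)))
    return out
if __name__=='__main__':
    for al in (18,22,26):
      for nG in (.024,.027):
        G=cw(0,0,nG)
        for wd in (.084,.061):
            print(al,nG,wd); [print('   ',k,v) for k,v in check(al,G,wd).items()]
E
python3 plan2.py
```

```text
18 0.024 0.084
    Fp {'face': -5.9, 'handle': 0.0, 'cup': 38.8, 'yh': None, 'ycup': 142.3, 'knob': 123.1, 'yknob': 158.9, 'arm': None}
    Fm {'face': 9.5, 'handle': None, 'cup': 40.7, 'yh': 2.1, 'ycup': 47.5, 'knob': 73.4, 'yknob': 60.4, 'arm': 70.4}
    body {'face': 31.3, 'handle': None, 'cup': 90.3, 'yh': None, 'ycup': 173.6, 'knob': 30.2, 'yknob': 23.8, 'arm': 15.3}
18 0.024 0.061
    Fp {'face': -4.1, 'handle': 0.0, 'cup': 27.2, 'yh': None, 'ycup': 131.2, 'knob': 114.2, 'yknob': 147.4, 'arm': None}
    Fm {'face': 7.7, 'handle': None, 'cup': 29.2, 'yh': None, 'ycup': 58.3, 'knob': 74.4, 'yknob': 71.5, 'arm': 66.0}
    body {'face': 31.3, 'handle': None, 'cup': 90.3, 'yh': None, 'ycup': 173.6, 'knob': 30.2, 'yknob': 23.8, 'arm': 15.3}
18 0.027 0.084
    Fp {'face': -2.9, 'handle': 0.0, 'cup': 38.4, 'yh': None, 'ycup': 142.3, 'knob': 123.1, 'yknob': 158.6, 'arm': None}
    Fm {'face': 12.5, 'handle': None, 'cup': 41.1, 'yh': 4.8, 'ycup': 47.7, 'knob': 73.4, 'yknob': 60.4, 'arm': 71.7}
    body {'face': 34.3, 'handle': None, 'cup': 105.8, 'yh': None, 'ycup': 192.5, 'knob': 32.6, 
[... 2718 characters left out ...]
cup': 37.0, 'yh': None, 'ycup': 139.3, 'knob': 118.4, 'yknob': 156.5, 'arm': None}
    Fm {'face': 15.5, 'handle': None, 'cup': 41.1, 'yh': 12.9, 'ycup': 51.3, 'knob': 79.9, 'yknob': 62.2, 'arm': 78.2}
    body {'face': 29.0, 'handle': 83.2, 'cup': 90.7, 'yh': None, 'ycup': 168.6, 'knob': 40.6, 'yknob': 20.8, 'arm': 17.5}
26 0.027 0.061
    Fp {'face': -3.8, 'handle': 0.0, 'cup': 25.2, 'yh': None, 'ycup': 128.6, 'knob': 110.4, 'yknob': 145.1, 'arm': None}
    Fm {'face': 13.0, 'handle': None, 'cup': 29.3, 'yh': None, 'ycup': 60.2, 'knob': 80.0, 'yknob': 72.5, 'arm': 72.5}
    body {'face': 29.0, 'handle': 83.2, 'cup': 90.7, 'yh': None, 'ycup': 168.6, 'knob': 40.6, 'yknob': 20.8, 'arm': 17.5}
```

Run:
```python
from plan2 import *
for al in (5,8,12):
  for nG,s in ((.026,0),(.029,0)):
    G=cw(s,0.001,nG)
    for wd in (.0686,.061):
        o=check(al,G,wd); print(al,nG,wd,'Fp face',o['Fp']['face'],'cup',o['Fp']['cup'],'| Fm',o['Fm'],'| body',o['body']['face'],o['body']['knob'],o['body']['yknob'],o['body']['arm'])
# handle push waypoint: closed finger, tip centre at n=.020 ; start s,y
for s,y in ((.024,.046),(.0,.048),(-.012,.044),(-.024,.034)):
    print((cw(s,y,.020)+[0,0,.178]).round(4))
print(tool()[1])
```

```text
5 0.026 0.0686 Fp face 2.6 cup 34.4 | Fm {'face': 6.3, 'handle': None, 'cup': 32.9, 'yh': None, 'ycup': 55.6, 'knob': 65.1, 'yknob': 69.4, 'arm': 58.7} | body 43.1 14.4 25.4 20.8
5 0.026 0.061 Fp face 2.8 cup 30.6 | Fm {'face': 6.1, 'handle': None, 'cup': 29.1, 'yh': None, 'ycup': 59.4, 'knob': 66.6, 'yknob': 73.2, 'arm': 58.4} | body 43.1 14.4 25.4 20.8
5 0.029 0.0686 Fp face 5.6 cup 34.4 | Fm {'face': 9.3, 'handle': None, 'cup': 33.1, 'yh': None, 'ycup': 55.6, 'knob': 65.1, 'yknob': 69.3, 'arm': 61.4} | body 46.1 17.0 26.5 22.1
5 0.029 0.061 Fp face 5.8 cup 30.6 | Fm {'face': 9.1, 'handle': None, 'cup': 29.2, 'yh': None, 'ycup': 59.4, 'knob': 66.6, 'yknob': 73.1, 'arm': 61.1} | body 46.1 17.0 26.5 22.1
8 0.026 0.0686 Fp face 1.4 cup 33.8 | Fm {'face': 7.2, 'handle': None, 'cup': 32.8, 'yh': None, 'ycup': 55.4, 'knob': 67.1, 'yknob': 69.2, 'arm': 61.6} | body 40.7 19.4 25.5 20.6
8 0.026 0.061 Fp face 1.6 cup 30.0 | Fm {'face': 7.0, 'handle': None, 'cup': 29.0, 'yh': None, 'ycup': 59.1, 'knob': 68.4, 'yknob': 73.1, 'arm': 61.2} | body 40.7 19.4 25.5 20.6
8 0.029 0.0686 Fp face 4.4 cu
[... 477 characters left out ...]
 63.8} | body 37.6 24.4 25.6 20.4
12 0.026 0.061 Fp face 0.1 cup 29.1 | Fm {'face': 8.1, 'handle': None, 'cup': 28.7, 'yh': None, 'ycup': 59.0, 'knob': 70.9, 'yknob': 72.6, 'arm': 63.1} | body 37.6 24.4 25.6 20.4
12 0.029 0.0686 Fp face 2.7 cup 32.9 | Fm {'face': 11.5, 'handle': None, 'cup': 32.8, 'yh': None, 'ycup': 55.3, 'knob': 69.9, 'yknob': 68.5, 'arm': 66.4} | body 40.6 25.7 26.3 21.7
12 0.029 0.061 Fp face 3.1 cup 29.1 | Fm {'face': 11.1, 'handle': None, 'cup': 29.1, 'yh': None, 'ycup': 59.0, 'knob': 70.9, 'yknob': 72.3, 'arm': 65.7} | body 40.6 25.7 26.3 21.7
[0.5485 0.2707 0.2895]
[0.5276 0.2703 0.2775]
[0.5177 0.2652 0.2715]
[0.5086 0.254  0.2655]
[0.52152934 0.22903414 0.4174078 ]
```

```bash
python3 -m handwheel '[[0.9,1.6,-1.5,0],[0.9,1.6,-1.5,0],[0.9,1.3,-1.5,0],[0,0,-1,0],[0,0,0,0]]' 1 10
python3 - <<'E'
from h import *
p=tool()[1]; print(p)
pr=p
for s,y in ((.024,.050),(.0,.050),(-.012,.044),(-.022,.037)):
    q=cw(s,y,.020)+[0,0,.178]; print(((q-pr)*100).round(2)); pr=q
E
```

```text
t: 6.2
eef_pos: [0.5489, 0.2728, 0.3597]
ee_rot: [-3.138, -0.002, 2.91]
force: [-0.5, 0.2, 0.4]
width: 0.0217
[0.5489157  0.27281335 0.35972911]
[-0.09  0.19 -7.02]
[-2.06 -0.24 -1.2 ]
[-0.96 -0.72 -0.6 ]
[-0.78 -0.79 -0.5 ]
```

```bash
python3 -m handwheel '[[0,0.2,-2,0],[0,0,-2,0],[0,0,-1.5,0],[0,0,-1.5,0],[0,0,0,0],[0,0,0,0]]'
python3 -m handwheel '[[-0.7,0,-0.4,0],[-0.7,-0.1,-0.4,0],[-0.7,-0.1,-0.4,0],[-0.5,-0.3,-0.3,0],[-0.5,-0.4,-0.3,0],[-0.4,-0.4,-0.3,0],[-0.4,-0.4,-0.3,0],[0,0,0,0]]'
python3 -m handwheel '[[0,0,1.5,0],[0,0,2,0],[-1,0,3,0],[-2,0,3,0],[-4,0,0,0],[0,0,0,0]]'
python3 - <<'E'
from h import *
f=grab('side'); cv2.imwrite('pics/s4.png',cv2.resize(f['image'][180:360,180:440,::-1],None,fx=3,fy=3,interpolation=cv2.INTER_CUBIC))
f=grab('wrist'); save(f,'w4')
E
```

```text
t: 6.8
eef_pos: [0.5494, 0.2752, 0.2927]
ee_rot: [3.141, 0.001, 2.91]
force: [0.2, -0.1, 0.2]
width: 0.0007
t: 7.6
eef_pos: [0.5133, 0.2632, 0.2731]
ee_rot: [3.127, 0.011, 2.914]
force: [1.7, 14.9, 21.1]
width: 0.0003
t: 8.2
eef_pos: [0.4371, 0.2573, 0.3633]
ee_rot: [3.141, -0.001, 2.911]
force: [1.4, 0.1, 0.0]
width: 0.0002
```

View pics/s4.png

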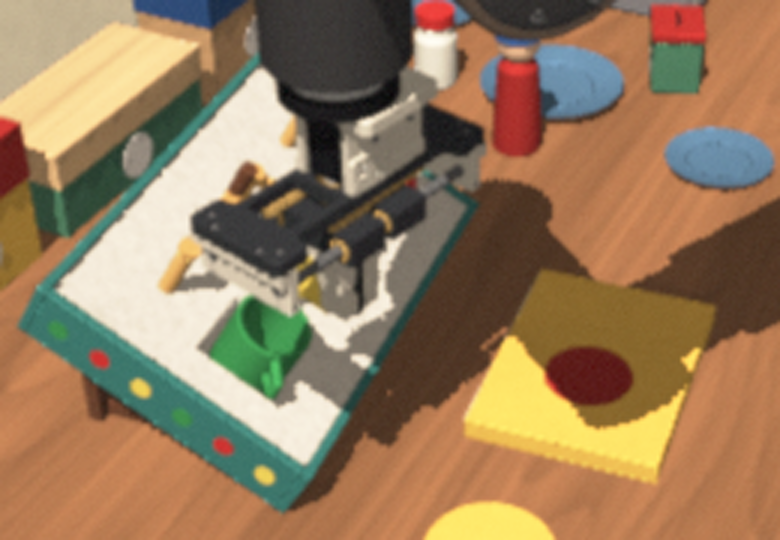

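View pics/w4.png

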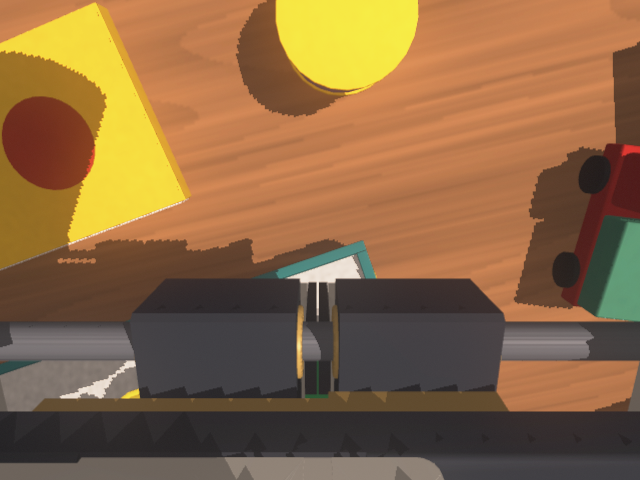

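The handle has turned downslope, at crop (272,375). I measure its angle and check the cup's place.

Run:
```python
from h import *
f=load('side'); C=cloud(f); H=cv2.cvtColor(f['image'],cv2.COLOR_RGB2HSV)
g=cv2.inRange(H,(45,70,20),(82,255,220))>0
q=C[g]; q=np.stack([q@U-S0,q@Y-Y0,q@N-N0],-1); q=q[(q[:,2]>.005)&(q[:,2]<.045)&(np.hypot(q[:,0],q[:,1])<.07)]
r=np.hypot(q[:,0],q[:,1]); h=q[(r>.037)&(r<.056)]; print(len(h),np.median(h,0)); print('ang from +y to -s',np.degrees(np.arctan2(-h[:,0],h[:,1])).round()[::4])
t=q[(q[:,2]>.032)&(r<.036)]; print('rim',np.percentile(t[:,0],[1,99]),np.percentile(t[:,1],[1,99]),np.percentile(t[:,2],[50,98]))
G=cw(0,.0005,.029); tcp=G+[0,0,.159]; p=tool()[1]; print('tcp target',tcp.round(4),'from',p.round(4), ((tcp+N*.08-p)*100).round(2),'then',(-N*8).round(2))
print('turn', np.radians((96.6-6)-np.degrees(np.arctan2(*tool()[0][[1,0],1]))))
```

```text
50 [-0.02516065  0.0382465   0.02603732]
ang from +y to -s [25. 31. 34. 34. 34. 38. 32. 32. 36. 34. 31. 33. 33.]
rim [-0.02974036  0.02641937] [-0.02256891  0.03186213] [0.03484657 0.03944469]
tcp target [0.5286 0.2226 0.2663] from [0.4394 0.2582 0.3629] [ 4.95 -4.01 -2.73] then [ 3.97  0.46 -6.93]
turn 0.24048732334548836
```

```bash
python3 -m handwheel '[[1.2,-1,0,0.06],[1.2,-1,0,0.06],[1.2,-1,-1,0.06],[1.3,-1,-1,0.06],[0,0,-0.7,0],[0,0,0,0],[0,0,0,0],[0,0,0,0]]' 0.22 10
python3 - <<'E'
from h import *
tcp=cw(0,.0005,.029)+[0,0,.159]; R,p=tool(); print(((tcp-p)*100).round(2),np.degrees(np.arctan2(R[1,1],R[0,1])))
f=grab('wrist'); save(f,'w5')
E
```

```text
t: 9.1
eef_pos: [0.4892, 0.219, 0.336]
ee_rot: [3.141, 0.0, -3.133]
force: [-0.1, 0.7, 1.3]
width: 0.0591
[ 3.94  0.36 -6.97] 90.49993489672376
```

View pics/w5.png

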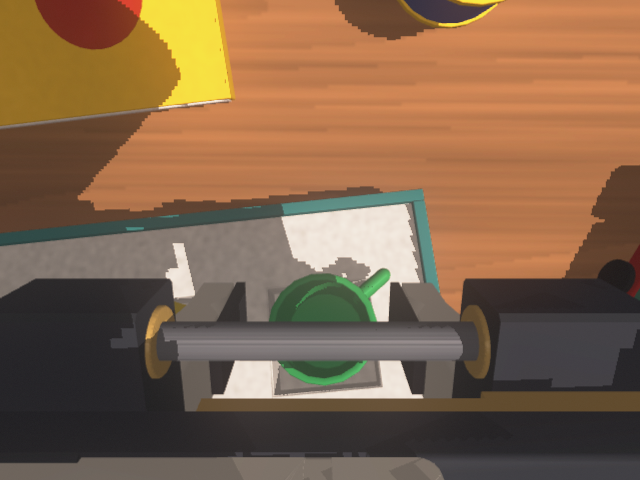

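The cup is centred between the open fingers at (323,330). Its handle at (385,275) is about 35–40° off the jaw line and clear of the right-hand finger.

```bash
python3 -m handwheel '[[0.8,0.1,-1.4,0],[0.8,0.1,-1.4,0],[0,0,0,0],[0,0,0,0]]'; python3 -c "
from h import *
print(tool()[1],arm.get_state()['width'])"
```

```text
t: 9.55
eef_pos: [0.5054, 0.2205, 0.3067]
ee_rot: [-3.14, -0.002, -3.133]
force: [-0.7, -0.2, -0.1]
width: 0.0683
[0.50539235 0.2205317  0.30666156] 0.06834608492088111
```

```bash
python3 -m handwheel '[[0.6,0,-1,0],[0.6,0.1,-1,0],[0.6,0,-1,0],[0.5,0.1,-1,0],[0,0,0,0],[0,0,0,0]]'
python3 - <<'E'
from h import *
f=grab('side'); cv2.imwrite('pics/s6.png',cv2.resize(f['image'][180:360,180:440,::-1],None,fx=3,fy=3,interpolation=cv2.INTER_CUBIC))
f=grab('wrist'); save(f,'w6')
E
```

```text
t: 10.15
eef_pos: [0.5284, 0.2225, 0.2671]
ee_rot: [-3.141, -0.001, -3.133]
force: [0.6, 0.6, 0.6]
width: 0.0683
```

View pics/s6.png

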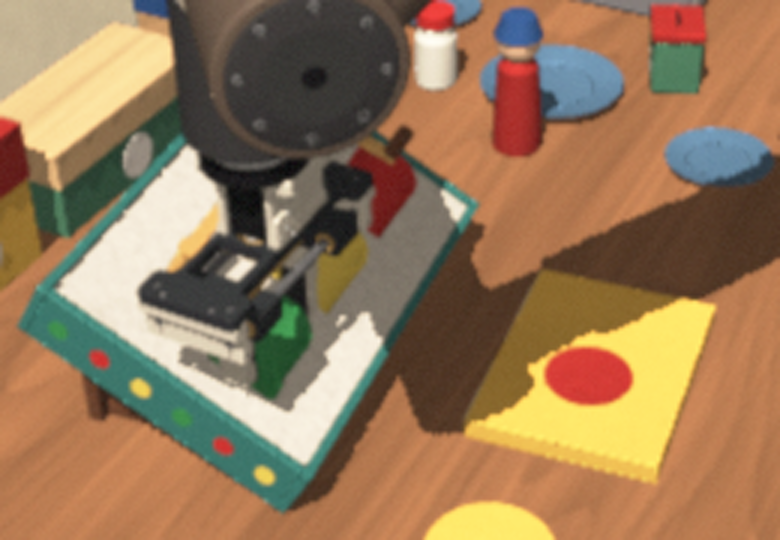

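View pics/w6.png

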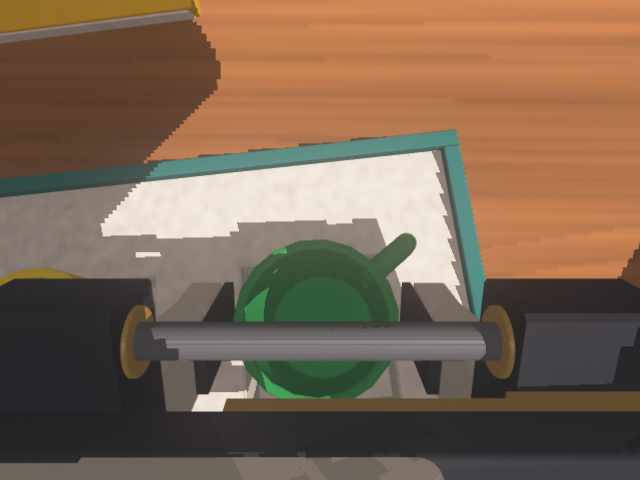

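The fingers straddle the cup with clearance on both sides and nothing touching. I close and lift along the normal.

```bash
python3 -m handwheel '[[0,0,0,0],[0,0,0,0],[0,0,0,0],[0,0,0,0],[0,0,0,0],[0,0,0,0]]' 1 12
python3 -m handwheel '[[-0.3,0,0.5,0],[-0.3,0,0.5,0],[-0.4,0,0.7,0],[-0.5,-0.1,0.9,0],[-0.5,-0.1,0.9,0],[-0.5,0,0.9,0],[-0.5,-0.1,0.9,0],[-0.5,-0.1,0.9,0],[-0.5,0,0.9,0],[-0.5,-0.1,0.9,0],[-0.5,0,0.9,0],[0,0,0,0]]'
python3 - <<'E'
from h import *
f=grab('side'); cv2.imwrite('pics/s7.png',cv2.resize(f['image'][180:360,180:440,::-1],None,fx=3,fy=3,interpolation=cv2.INTER_CUBIC))
f=grab('wrist'); save(f,'w7')
E
```

```text
t: 10.85
eef_pos: [0.5283, 0.2227, 0.2681]
ee_rot: [3.141, 0.0, -3.133]
force: [-2.3, 0.2, 6.5]
width: 0.0603
t: 12.05
eef_pos: [0.478, 0.2178, 0.3583]
ee_rot: [3.14, 0.002, -3.132]
force: [1.0, -0.5, -1.0]
width: 0.0606
```

View pics/s7.png

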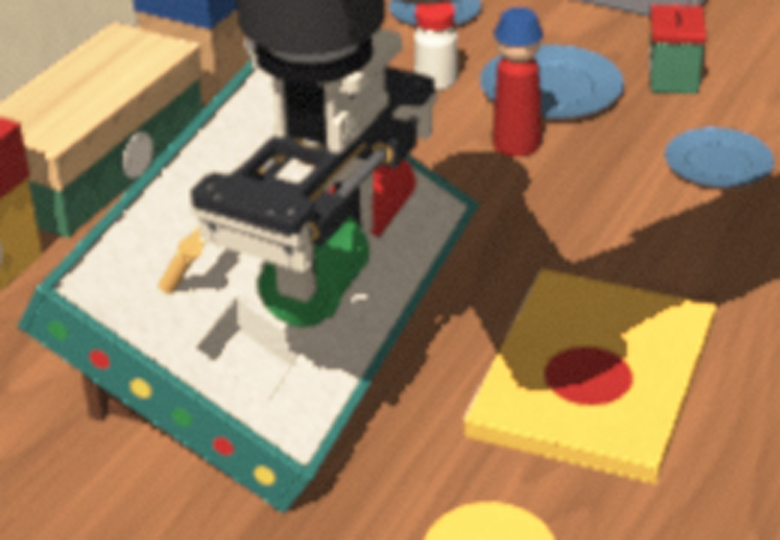

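View pics/w7.png

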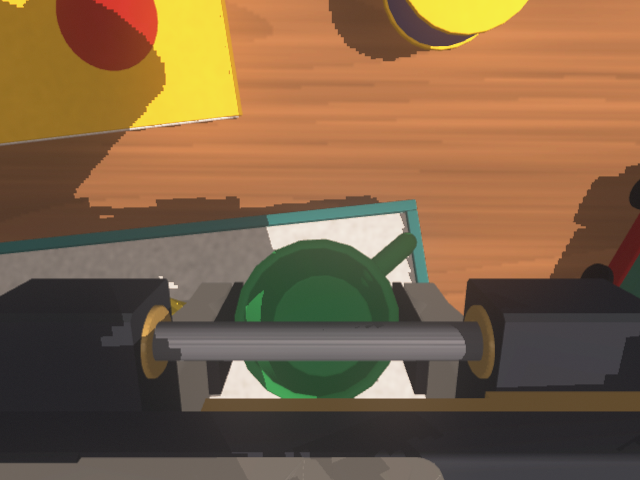

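Run:
```python
from h import *
s=arm.get_state(); print(s['q'].round(3))
# saucer circle from clean frames
import itertools
f=load('top'); C=cloud(f); H=cv2.cvtColor(f['image'],cv2.COLOR_RGB2HSV)
b=(cv2.inRange(H,(95,80,30),(120,255,255))>0); b[:195]=0;b[268:]=0;b[:,:385]=0;b[:,465:]=0
b&=(C[...,2]<.03)
cn=max(cv2.findContours(b.astype(np.uint8),cv2.RETR_EXTERNAL,cv2.CHAIN_APPROX_NONE)[0],key=cv2.contourArea).reshape(-1,2)
p=np.array([onz(f,u,v,.012)[:2] for u,v in cn])
def fit(p): 
    A=np.c_[2*p,np.ones(len(p))]; x=np.linalg.lstsq(A,(p**2).sum(1),rcond=None)[0]; return x[:2],np.sqrt(x[2]+x[:2]@x[:2])
for _ in range(8):
    c,r=fit(p); d=np.hypot(*(p-c).T)-r; p=p[abs(d)<max(.003,1.5*d.std())]
print('saucer',c,r,len(p),d.std())
# doll hat top, side view
for n in('top','side'):
    f=load(n); C=cloud(f).reshape(-1,3); k=(abs(C[:,0]-.54)<.08)&(C[:,1]>-.30)&(C[:,1]<-.15)&(C[:,2]>.03)&(C[:,2]<.16); q=C[k]; print(n,'doll',k.sum(),np.percentile(q,[2,50,98],axis=0).round(3).tolist())
```

```text
[ 0.801  0.151 -0.385 -0.    -1.034 -2.363]
saucer [ 0.54934838 -0.34059546] 0.0693415821027066 115 0.001008511059022981
top doll 267 [[0.517, -0.25, 0.034], [0.535, -0.224, 0.133], [0.559, -0.21, 0.149]]
side doll 584 [[0.517, -0.241, 0.032], [0.532, -0.217, 0.09], [0.557, -0.207, 0.144]]
```

```bash
python3 -m handwheel '[[-0.3,0,1,0],[-0.3,0,2,0],[0,0,2,0],[0,-0.5,2,0],[0.3,-1,0.6,0.05],[0.4,-2,0,0.1],[0.5,-3,0,0.1],[0.5,-3,0,0.1],[0.5,-3,0,0.1],[0.5,-3,0,0.1],[0.5,-3,0,0.1],[0.5,-3,0,0.1],[0.5,-3,0,0.1],[0.5,-3,0,0.1],[0.5,-3,0,0.1],[0.5,-3,0,0.1],[0.5,-3,0,0.1],[0.5,-3,0,0.1],[0.5,-3,0,0.1],[0.5,-3,0,0.1]]'
python3 -m handwheel '[[0.5,-3,0,0.1],[0.4,-3,0,0.05],[0.4,-3,0,0],[0.2,-3,0,0],[0.2,-3,0,0],[0,-2.5,0,0],[0,-1.5,0,0],[0,0,0,0],[0,0,0,0],[0,0,0,0]]'
python3 - <<'E'
from h import *
R,p=tool(); print(p,np.degrees(np.arctan2(R[1,1],R[0,1])),arm.get_state()['q'].round(2))
for n in('side','wrist','top'): f=grab(n); save(f,n+'8')
E
```

```text
t: 14.15
eef_pos: [0.5494, -0.2387, 0.4327]
ee_rot: [3.141, 0.0, -1.579]
force: [0.8, 0.5, 0.2]
width: 0.0608
t: 15.15
eef_pos: [0.5664, -0.4266, 0.4329]
ee_rot: [-3.141, 0.0, -1.432]
force: [-0.3, -0.0, -0.1]
width: 0.0607
[ 0.5664033  -0.4265805   0.43286474] -172.0592553049048 [-0.37  0.4   0.14 -0.   -1.31  0.51]
```

View pics/side8.png

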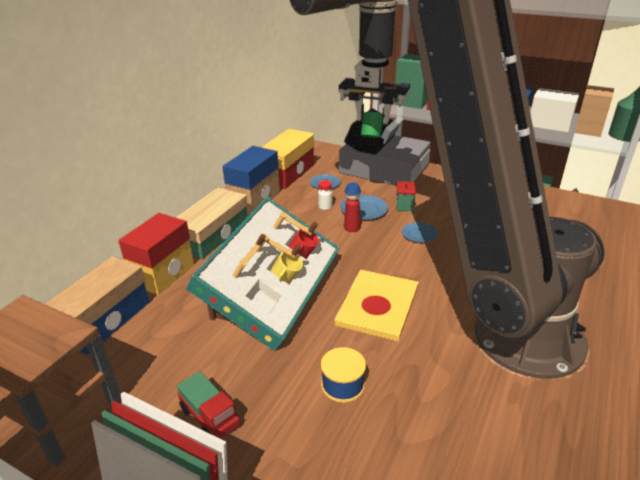

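View pics/wrist8.png

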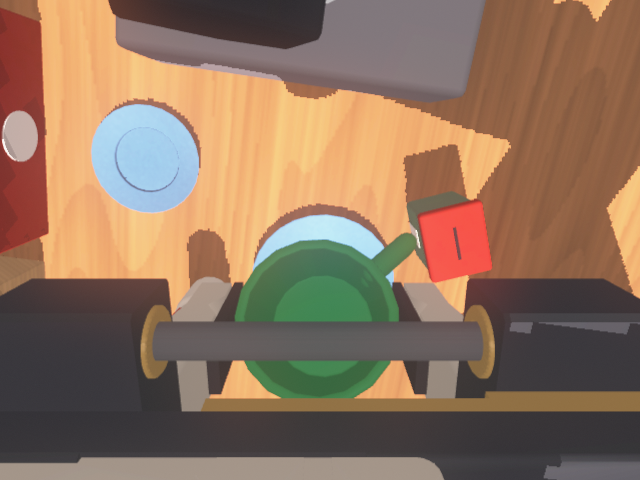

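The cup is held tilted. In the wrist view the saucer's far arc shows at (320,215), with the money box at (455,240) and a small saucer at (147,157). I fit the saucer's centre from the arc with the known radius.

Run:
```python
from h import *
from scipy.optimize import least_squares
def go(nm,box):
    f=load(nm); C=cloud(f); H=cv2.cvtColor(f['image'],cv2.COLOR_RGB2HSV)
    b=(cv2.inRange(H,(92,60,30),(120,255,255))>0); x0,y0,x1,y1=box; m=np.zeros_like(b); m[y0:y1,x0:x1]=1; b&=m
    b&=(C[...,2]<.03)
    q=C[b]; q=q[q[:,2]<.03]
    cn=max(cv2.findContours(b.astype(np.uint8),cv2.RETR_EXTERNAL,cv2.CHAIN_APPROX_NONE)[0],key=cv2.contourArea).reshape(-1,2)
    cn=np.array([(u,v) for u,v in cn if x0+1<u<x1-2 and v<y1-2])
    p=np.array([onz(f,u,v,.013)[:2] for u,v in cn])
    r=least_squares(lambda c:np.hypot(p[:,0]-c[0],p[:,1]-c[1])-.074,[.549,-.339],loss='soft_l1',f_scale=.001)
    d=np.hypot(p[:,0]-r.x[0],p[:,1]-r.x[1])-.074
    print(nm,r.x.round(4),len(p),np.median(abs(d)).round(4),'z',np.percentile(q[:,2],[5,50,95]).round(4))
go('wrist',(240,190,400,275))
go('top',(385,195,465,268))
go('side',(335,185,400,230))
# cup tilt from side
f=load('side'); C=cloud(f); H=cv2.cvtColor(f['image'],cv2.COLOR_RGB2HSV)
g=cv2.inRange(H,(45,70,20),(82,255,230))>0; g[:90]=0; g[145:]=0; g[:,:355]=0;g[:,390:]=0
q=C[g]; print(len(q),np.percentile(q,[2,50,98],axis=0))
im=f['image'][80:160,320:430,::-1]; cv2.imwrite('pics/s8c.png',cv2.resize(im,None,fx=6,fy=6,interpolation=cv2.INTER_CUBIC))
```

```text
wrist [ 0.5494 -0.3344] 401 0.0019 z [0.0102 0.0129 0.0153]
top [ 0.5902 -0.3648] 2 0.0 z [0.0089 0.0118 0.0135]
side [ 0.5526 -0.334 ] 78 0.0052 z [0.0019 0.0085 0.0141]
542 [[ 0.53398398 -0.61904207  0.1459122 ]
 [ 0.55798344 -0.39802621  0.25377052]
 [ 0.65547957 -0.37541607  0.28825001]]
```

View pics/s8c.png

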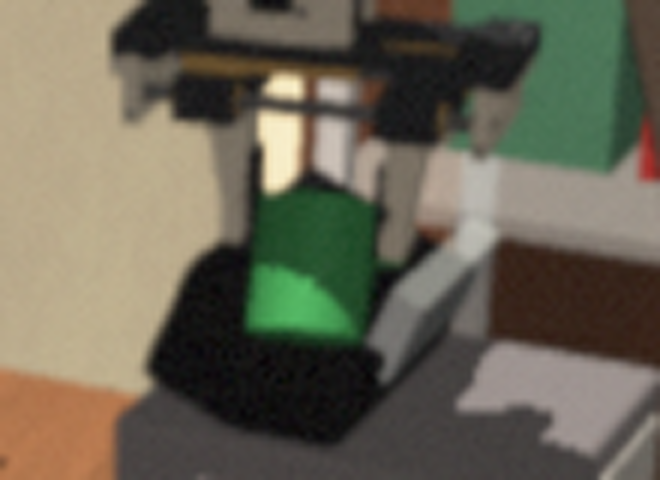

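Run:
```python
from h import *
f=load('side'); C=cloud(f); H=cv2.cvtColor(f['image'],cv2.COLOR_RGB2HSV)
g=cv2.inRange(H,(45,70,20),(82,255,230))>0; g[:90]=0; g[145:]=0; g[:,:355]=0;g[:,390:]=0
q=C[g]; q=q[abs(q[:,1]+.398)<.05]
R,p=tool(); G=p-[0,0,.159]; t=(q-p)@R  # tool frame
print('tool coords pct',np.percentile(t,[2,25,50,75,98],axis=0).round(4).tolist())
for zz in np.arange(.13,.24,.01):
    a=t[(abs(t[:,2]-zz)<.005)&(abs(t[:,1])<.012)]
    if len(a)>4: print(round(zz,3),len(a),a[:,0].min().round(4),np.median(a[:,0]).round(4))
```

```text
tool coords pct [[-0.0515, -0.0247, 0.1452], [-0.0401, -0.0076, 0.1614], [-0.031, 0.0064, 0.1763], [-0.0231, 0.0199, 0.1919], [-0.0085, 0.0301, 0.2171]]
0.14 8 -0.0273 -0.0231
0.15 35 -0.0356 -0.026
0.16 29 -0.0394 -0.0295
0.17 38 -0.0475 -0.0366
0.18 27 -0.049 -0.0407
0.19 35 -0.0607 -0.0454
0.2 20 -0.0569 -0.0494
0.21 5 -0.0374 -0.0318
0.22 7 -0.0258 -0.0118
```

```bash
python3 -m handwheel '[[-0.3,1.2,-1,0],[-0.3,1.5,-2,0],[-0.3,1.5,-2,0],[-0.3,1.2,-2,0],[-0.1,0.7,-2,0],[0,0,-2,0],[0,0,-2,0],[0,0,-2,0],[0,0,-1.5,0],[0,0,-1.2,0],[0,0,-0.8,0],[0,0,0,0],[0,0,0,0]]'
python3 - <<'E'
from h import *
R,p=tool(); print(p,R[:,0])
for n in('side','wrist','top'): f=grab(n); save(f,n+'9')
f=load('side'); cv2.imwrite('pics/s9c.png',cv2.resize(f['image'][120:240,290:450,::-1],None,fx=4.5,fy=4.5,interpolation=cv2.INTER_CUBIC))
E
```

```text
t: 16.6
eef_pos: [0.5536, -0.3665, 0.2482]
ee_rot: [-3.141, -0.0, -1.433]
force: [-0.6, -0.2, 0.1]
width: 0.0606
[ 0.55355379 -0.36650805  0.24817938] [ 1.37678104e-01 -9.90476909e-01  4.81852439e-04]
```

View pics/s9c.png

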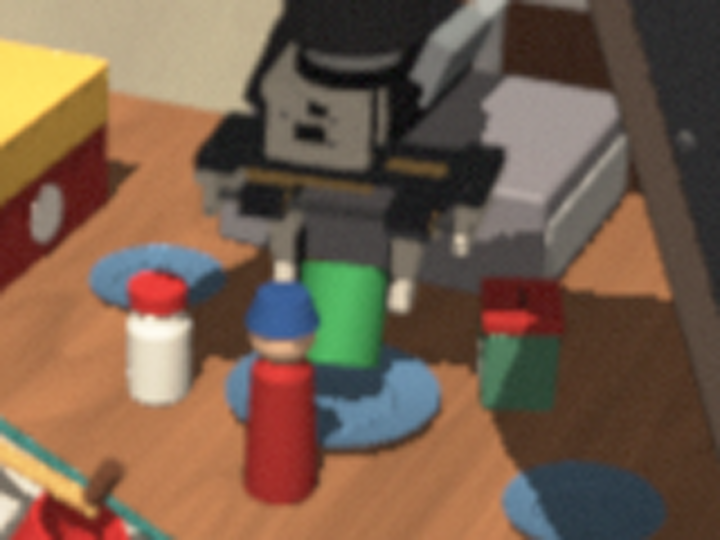

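View pics/wrist9.png

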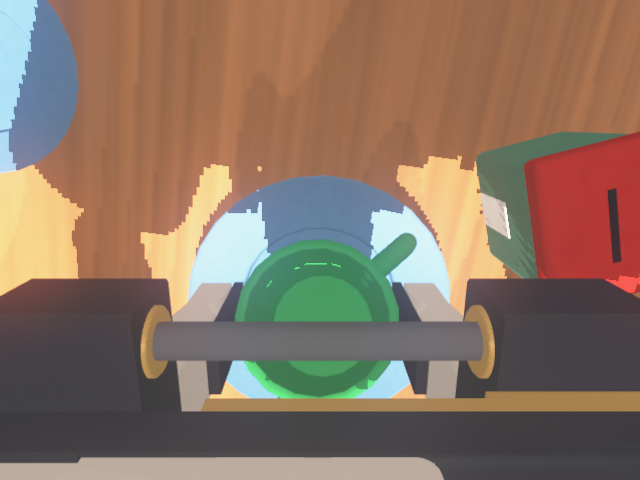

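```bash
python3 - <<'E'
from h import *
from scipy.optimize import least_squares
f=load('wrist'); C=cloud(f); H=cv2.cvtColor(f['image'],cv2.COLOR_RGB2HSV)
m=(C[...,2]>.008)&(C[...,2]<.02)&(cv2.inRange(H,(90,40,20),(125,255,255))>0); m[:170]=0; m[280:]=0; m[:,:185]=0;m[:,455:]=0
cn=max(cv2.findContours(m.astype(np.uint8),cv2.RETR_EXTERNAL,cv2.CHAIN_APPROX_NONE)[0],key=cv2.contourArea).reshape(-1,2)
# upper envelope per column
top={}
for u,v in cn: top[u]=min(v,top.get(u,999))
P=np.array([C[v+1,u] for u,v in top.items() if 195<u<445 and v<275]); P=P[P[:,2]>.01]
p=P[:,:2]; print(len(p),P[:,2].mean())
for R0 in (.074,None):
    if R0: r=least_squares(lambda c:np.hypot(p[:,0]-c[0],p[:,1]-c[1])-R0,[.549,-.336],loss='soft_l1',f_scale=.001)
    else: r=least_squares(lambda c:np.hypot(p[:,0]-c[0],p[:,1]-c[1])-c[2],[.549,-.336,.074],loss='soft_l1',f_scale=.001)
    print(r.x.round(4),np.sqrt((r.fun**2).mean()))
E
python3 -m handwheel '[[0,0,-0.6,0],[0,0,-0.4,0],[0,0,-0.2,0],[0,0,-0.2,0],[0,0,0,0]]' - 6
```

```text
249 0.014631502190741696
[ 0.5501 -0.3362] 0.0002462479606216907
[ 0.5502 -0.3369  0.0733] 0.00021236342221704033
t: 17.25
eef_pos: [0.5532, -0.3663, 0.2332]
ee_rot: [3.141, 0.0, -1.433]
force: [-0.3, 0.6, -0.5]
width: 0.061
```

```bash
for i in 1; do python3 -m handwheel '[[0,0,-0.2,0],[0,0,0,0]]'; python3 -m handwheel '[[0,0,-0.2,0],[0,0,0,0]]';  python3 -m handwheel '[[0,0,-0.2,0],[0,0,0,0]]'; done
```

```text
t: 17.45
eef_pos: [0.5535, -0.3665, 0.2319]
ee_rot: [-3.141, -0.0, -1.433]
force: [0.3, -0.5, 1.6]
width: 0.061
t: 17.65
eef_pos: [0.5533, -0.3667, 0.2306]
ee_rot: [-3.141, -0.001, -1.432]
force: [-2.1, -0.7, 4.5]
width: 0.061
t: 17.85
eef_pos: [0.5532, -0.3668, 0.2288]
ee_rot: [-3.141, -0.001, -1.432]
force: [-2.5, -0.3, 8.3]
width: 0.0609
```

```bash
python3 -m handwheel '[[0,0.3,0,0],[-0.1,0.3,0,0],[0,0.3,0,0],[0,0.3,-0.1,0],[0,0,0,0]]'
python3 - <<'E'
from h import *
f=grab('side'); cv2.imwrite('pics/s10.png',cv2.resize(f['image'][120:240,290:450,::-1],None,fx=4.5,fy=4.5,interpolation=cv2.INTER_CUBIC))
E
```

```text
t: 18.35
eef_pos: [0.5524, -0.3539, 0.227]
ee_rot: [-3.141, -0.0, -1.432]
force: [-0.8, 1.1, 6.1]
width: 0.0612
```

View pics/s10.png

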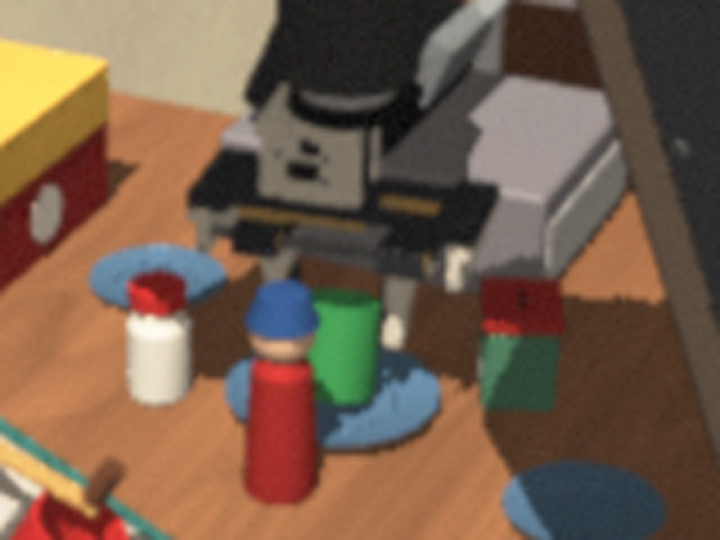

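```bash
cat > tilt.py <<'E'
from h import *
def tilt(grabit=True):
    f=grab('side') if grabit else load('side'); C=cloud(f); H=cv2.cvtColor(f['image'],cv2.COLOR_RGB2HSV)
    g=cv2.inRange(H,(45,90,20),(82,255,255))>0; g[:180]=0; g[214:]=0; g[:,:352]=0;g[:,380:]=0
    q=C[g]; c=np.median(q,0); q=q[(np.linalg.norm(q-c,axis=1)<.06)]
    for zz in np.arange(.01,.09,.01):
        a=q[abs(q[:,2]-zz)<.005]
        if len(a)>4: print(round(zz,3),len(a),'maxy',np.percentile(a[:,1],90).round(4),'medx',np.median(a[:,0]).round(4))
    s=[(q[:,2][abs(q[:,2]-zz)<.005].mean(),np.percentile(q[abs(q[:,2]-zz)<.005][:,1],90)) for zz in np.arange(.02,.07,.01) if (abs(q[:,2]-zz)<.005).sum()>4]
    s=np.array(s); k=np.polyfit(s[:,0],s[:,1],1); print('tilt deg',np.degrees(np.arctan(-k[0])))
    p,st=tool()[1],arm.get_state(); print(p,st['force'],st['width'])
if __name__=='__main__': tilt()
E
python3 tilt.py
```

```text
0.01 9 maxy -0.3325 medx 0.5327
0.02 20 maxy -0.3159 medx 0.5268
0.03 42 maxy -0.3099 medx 0.5331
0.04 46 maxy -0.3143 medx 0.533
0.05 50 maxy -0.3178 medx 0.534
0.06 68 maxy -0.3203 medx 0.5429
0.07 59 maxy -0.3231 medx 0.538
0.08 36 maxy -0.3241 medx 0.5378
tilt deg 10.045693240322445
[ 0.55238095 -0.35403034  0.22697338] [-1.65454945  1.28442529  6.07317386] 0.06090026434834697
```

```bash
python3 -m handwheel '[[0,0.3,-0.1,0],[-0.1,0.3,-0.1,0],[0,0.3,-0.1,0],[0,0,0,0]]'; python3 tilt.py
```

```text
t: 18.85
eef_pos: [0.5514, -0.3448, 0.2236]
ee_rot: [-3.142, 0.0, -1.432]
force: [0.6, 1.7, 4.5]
width: 0.0606
0.01 14 maxy -0.3125 medx 0.5275
0.02 38 maxy -0.3094 medx 0.529
0.03 37 maxy -0.3107 medx 0.5319
0.04 40 maxy -0.3113 medx 0.5305
0.05 47 maxy -0.3107 medx 0.5391
0.06 75 maxy -0.3142 medx 0.5435
0.07 64 maxy -0.3153 medx 0.5373
0.08 15 maxy -0.3151 medx 0.5355
tilt deg 5.498815626530342
[ 0.55144394 -0.34501111  0.22369968] [0.69872684 1.01989947 3.77667431] 0.06073446056805991
```

```bash
python3 -m handwheel '[[0,0.3,-0.1,0],[-0.1,0.3,-0.1,0],[0,0.2,-0.1,0],[0,0,0,0]]'; python3 tilt.py; python3 -c "
from h import *
f=grab('wrist');save(f,'w11')"
```

```text
t: 19.3
eef_pos: [0.55, -0.3372, 0.2203]
ee_rot: [3.141, 0.0, -1.433]
force: [0.1, -1.0, 1.3]
width: 0.0605
0.01 29 maxy -0.309 medx 0.5311
0.02 32 maxy -0.3078 medx 0.528
0.03 37 maxy -0.3056 medx 0.5316
0.04 38 maxy -0.3066 medx 0.5348
0.05 61 maxy -0.306 medx 0.5418
0.06 68 maxy -0.3064 medx 0.5408
0.07 55 maxy -0.3079 medx 0.5365
tilt deg -1.39640602206633
[ 0.54998506 -0.33731179  0.22033219] [-0.03920929 -1.02435674  0.54057945] 0.06070790656026998
```

View pics/w11.png

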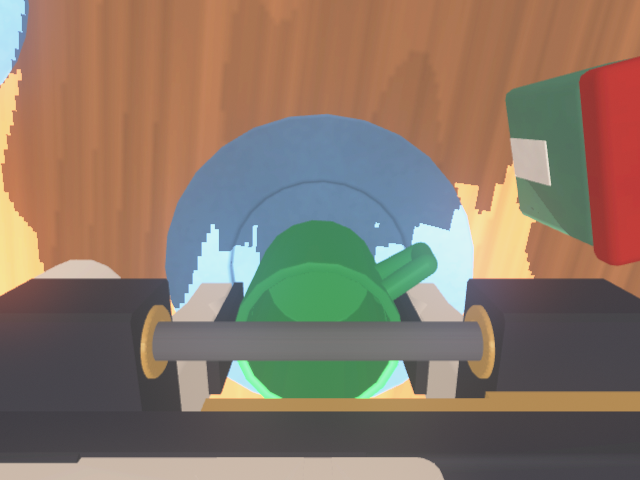

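The cup stands upright on the saucer's floor, with the saucer arc at (320,115) and the cup centred about (320,335). I settle it with a light press, then open.

```bash
python3 -m handwheel '[[0,0,-0.1,0],[0,0,-0.1,0],[0,0,0,0]]'; python3 -m handwheel '[[0,0,0,0],[0,0,0,0],[0,0,0,0],[0,0,0,0],[0,0,0,0]]' 0 6; python3 tilt.py
```

```text
t: 19.7
eef_pos: [0.5499, -0.3375, 0.2191]
ee_rot: [3.141, 0.0, -1.433]
force: [-4.2, 0.7, 7.0]
width: 0.0605
t: 20.2
eef_pos: [0.5503, -0.3373, 0.2185]
ee_rot: [3.141, 0.0, -1.433]
force: [0.0, 0.4, 0.5]
width: 0.0866
0.01 29 maxy -0.3062 medx 0.5305
0.02 34 maxy -0.308 medx 0.5307
0.03 31 maxy -0.3076 medx 0.5255
0.04 44 maxy -0.3052 medx 0.5334
0.05 74 maxy -0.307 medx 0.5362
0.06 77 maxy -0.306 medx 0.5392
0.07 52 maxy -0.3072 medx 0.5343
tilt deg -2.7121454349051595
[ 0.55030809 -0.33732654  0.21849443] [-0.2143301  -0.41262946 -0.28188321] 0.08742021358685104
```

```bash
python3 -m handwheel '[[0,0,1,0],[0,0,2,0],[0,0,3,0],[0,0,4,0],[0,0,4,0],[0,0,4,0],[0,0,2,0],[0,1,1,-0.05],[0,2,0,-0.1],[0,3,0,-0.1],[0,3,0,-0.1],[0,3,0,-0.1],[0,3,0,-0.1],[0,3,0,-0.1],[0,3,0,-0.1],[0,3,0,-0.1],[0,3,0,-0.1],[0,3,0,-0.1],[0,3,0,-0.1],[0,3,0,-0.1]]'
cat > plan3.py <<'E'
from h import *
ja=np.radians(96.6); 
pts=[]
for th in (None,1.56,1.35,1.15,.95,.75,.55,.35,.16):
    t0=th if th else 1.56
    k=np.array([.078-.078*np.cos(t0)+(.001 if th is None else 0),-.078*np.sin(t0)]); t=np.array([np.sin(t0),-np.cos(t0)])
    r=.007+.0155*abs(t[1])+.0082*abs(t[0])
    c=k+t*(r+(.010 if th is None else 0)); 
    p=cw(c[0],c[1],.054)+[0,0,.178]; pts.append(p); print(th,c.round(4),p.round(4))
print((np.diff(np.array(pts),axis=0)*100).round(2))
R,p=tool(); print('now',p,'to start',((pts[0]-p)*100).round(2),'turn',np.radians(96.6-np.degrees(np.arctan2(R[1,1],R[0,1]))%360))
E
python3 plan3.py
```

```text
t: 22.25
eef_pos: [0.5499, 0.0237, 0.4297]
ee_rot: [-3.141, 0.001, -2.687]
force: [-0.1, -0.6, 0.1]
width: 0.0875
None [ 0.1035 -0.0783] [0.6143 0.1532 0.3587]
1.56 [ 0.0925 -0.0782] [0.6048 0.1522 0.3532]
1.35 [ 0.0789 -0.0801] [0.5933 0.1489 0.3464]
1.15 [ 0.0651 -0.0797] [0.5814 0.148  0.3395]
0.95 [ 0.0511 -0.0766] [0.569  0.1496 0.3325]
0.75 [ 0.0372 -0.0707] [0.5564 0.1542 0.3256]
0.55 [ 0.0243 -0.0617] [0.5442 0.1619 0.3191]
0.35 [ 0.0131 -0.0496] [0.5332 0.1727 0.3135]
0.16 [ 0.0048 -0.0357] [0.5244 0.1857 0.3093]
[[-0.95 -0.1  -0.55]
 [-1.15 -0.33 -0.68]
 [-1.19 -0.09 -0.69]
 [-1.24  0.16 -0.7 ]
 [-1.26  0.46 -0.69]
 [-1.22  0.77 -0.65]
 [-1.1   1.08 -0.56]
 [-0.88  1.3  -0.42]]
now [0.54988787 0.02374743 0.42969317] to start [ 6.44 12.95 -7.1 ] turn -0.3395039795732179
```

```bash
python3 -m handwheel '[[0.9,1.8,0,-0.05],[1,1.9,0,-0.05],[1,1.9,0,-0.05],[1,1.9,0,-0.05],[1,1.9,0,-0.05],[1,1.9,0,-0.05],[0.9,1.8,0,-0.04],[0,0,0,0],[0,0,0,0],[0,0,0,0]]' 1 10
python3 plan3.py | tail -1
python3 - <<'E'
from h import *
f=grab('top'); cv2.imwrite('pics/t12.png',cv2.resize(f['image'][150:330,180:480,::-1],None,fx=2.6,fy=2.6))
f=grab('side'); cv2.imwrite('pics/s12.png',cv2.resize(f['image'][120:360,180:460,::-1],None,fx=2.5,fy=2.5))
C=cloud(f).reshape(-1,3); q=np.stack([C@U-S0,C@Y-Y0,C@N-N0],-1)
k=(q[:,2]>.05)&(q[:,2]<.08)&(abs(q[:,0]-.07)<.03)&(q[:,1]<-.055)&(q[:,1]>-.1); print('knob',k.sum(),np.median(q[k],0))
E
```

```text
t: 23.25
eef_pos: [0.6179, 0.1531, 0.4291]
ee_rot: [3.142, 0.0, -3.022]
force: [0.0, -0.2, -0.6]
width: 0.0131
now [0.61794336 0.15311742 0.42913029] to start [-0.37  0.01 -7.04] turn -0.003917661651279329
knob 65 [ 0.08145561 -0.07499835  0.06676834]
```

View pics/s12.png

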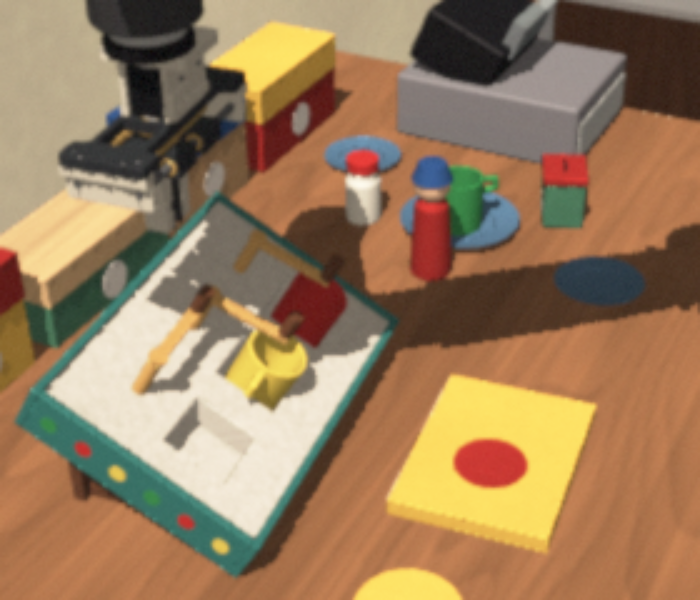

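View pics/t12.png

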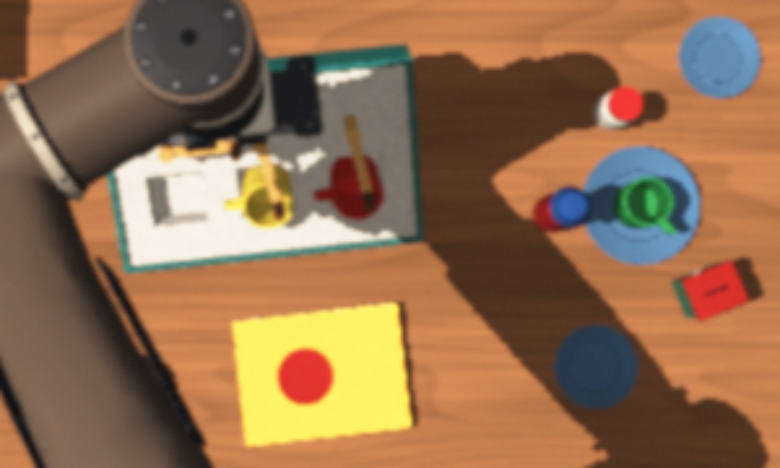

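The cup stands on the saucer (side crop (465,200), top crop (645,203)). The keeper is still aside, with its knob at side crop (207,293). I descend on the knob's upslope side.

```bash
python3 -m handwheel '[[0,0,-1.5,0],[0,0,-2,0],[0,0,-2,0],[0,0,-1.3,0],[0,0,0,0],[0,0,0,0]]'
python3 -m handwheel '[[-0.5,0,-0.3,0],[-0.5,-0.1,-0.3,0],[-0.5,-0.1,-0.3,0],[-0.6,-0.2,-0.3,0],[-0.6,-0.1,-0.3,0],[-0.6,0,-0.4,0],[-0.6,0,-0.3,0],[-0.6,0.1,-0.4,0],[-0.6,0.1,-0.3,0],[-0.6,0.2,-0.4,0],[-0.6,0.2,-0.3,0],[0,0,0,0]]'
python3 plan3.py | tail -1
python3 - <<'E'
from h import *
f=grab('side'); cv2.imwrite('pics/s13.png',cv2.resize(f['image'][180:360,180:440,::-1],None,fx=3,fy=3))
E
```

```text
t: 23.95
eef_pos: [0.6185, 0.1535, 0.3613]
ee_rot: [-3.141, 0.0, -3.023]
force: [0.4, 0.7, 0.5]
width: 0.0011
t: 25.15
eef_pos: [0.5544, 0.1548, 0.3242]
ee_rot: [-3.141, -0.001, -3.022]
force: [0.6, -0.4, -0.3]
width: 0.0006
now [0.5543947  0.15477493 0.32416355] to start [ 5.99 -0.15  3.45] turn -0.004085884215887917
```

View pics/s13.png

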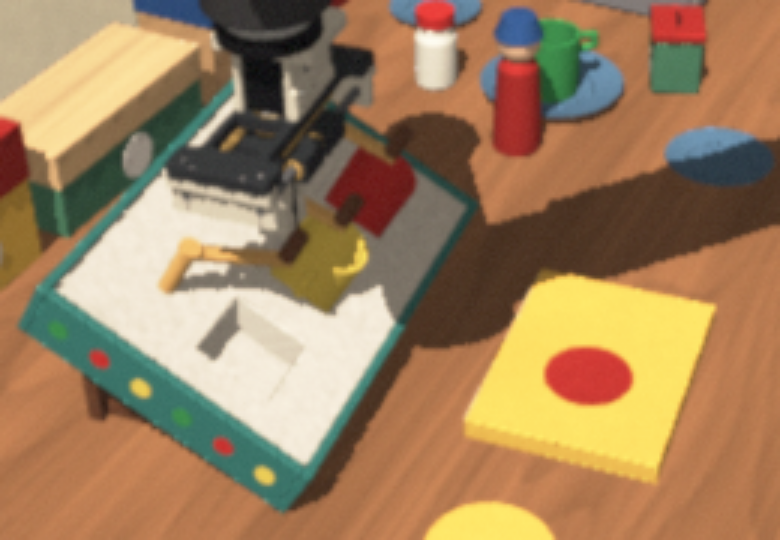

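The keeper follows, with its knob at (293,243), about halfway back. I carry on.

```bash
python3 -m handwheel '[[-0.5,0.3,-0.3,0],[-0.5,0.4,-0.2,0],[-0.6,0.5,-0.3,0],[-0.5,0.6,-0.3,0],[-0.5,0.6,-0.2,0],[-0.4,0.6,-0.2,0],[0,0,0,0],[0,0,0,0]]'
python3 - <<'E'
from h import *
print(tool()[1])
f=grab('side'); C=cloud(f).reshape(-1,3); q=np.stack([C@U-S0,C@Y-Y0,C@N-N0],-1)
k=(q[:,2]>.042)&(q[:,2]<.078)&(abs(q[:,0])<.03)&(q[:,1]<.01)&(q[:,1]>-.05); print(k.sum(),np.median(q[k],0))
for s in (.01,.025,.04,.055):
    k=(abs(q[:,2]-.045)<.006)&(abs(q[:,0]-s)<.006)&(abs(q[:,1]+.01)<.035); a=q[k]; print(s,k.sum(),np.median(a[:,1]) if len(a) else '')
E
```

```text
t: 26.0
eef_pos: [0.5252, 0.1849, 0.3096]
ee_rot: [-3.142, -0.0, -3.022]
force: [0.4, 0.4, -0.4]
width: 0.0003
[0.52517884 0.18494033 0.30963412]
165 [ 0.00489875 -0.0090885   0.06127005]
0.01 26 -0.007957202636420246
0.025 31 -0.007180489431922926
0.04 28 -0.0033331472076190277
0.055 16 -0.0005250728598123339
```

The keeper reads the same as at the start: knob y is -9 mm now and was -9 mm. I back away and check everything.

```bash
python3 -m handwheel '[[0,-0.5,0,0],[0,-0.4,1,0],[0,0,3,0],[0,0,4,0],[0,0,4,0],[-2,0,4,0],[-4,-1,2,0],[-4,-3,0,0],[-2,-3,0,0],[-1,-3,0,0],[0,-3,0,0],[0,-2,0,0],[0,0,0,0],[0,0,0,0]]'
python3 - <<'E'
from h import *
from scipy.optimize import least_squares
def fr(n,f): C=cloud(f); return C,np.stack([C@U-S0,C@Y-Y0,C@N-N0],-1)
for n in('side','top'):
    f=grab(n); save(f,n+'14'); C,q=fr(n,f); H=cv2.cvtColor(f['image'],cv2.COLOR_RGB2HSV); q=q.reshape(-1,3)
    for yc in (0,-.105,-.21):
        k=(q[:,2]>.048)&(q[:,2]<.085)&(abs(q[:,0])<.06)&(abs(q[:,1]-yc+.01)<.035); print(n,'knob',yc,k.sum(),np.median(q[k],0).round(4))
    for cn,lo,hi in (('yellow',(22,130,80),(34,255,255)),('red',(0,150,60),(6,255,255))):
        m=(cv2.inRange(H,lo,hi).ravel()>0)&(q[:,2]>.01)&(q[:,2]<.045)&(abs(q[:,0])<.04)&(q[:,1]>-.26)&(q[:,1]<-.03); a=q[m]
        print('  ',cn,(np.percentile(a[:,0],[2,98])+S0).round(3),(np.percentile(a[:,1],[1,5])+Y0).round(3))
    g=(cv2.inRange(H,(45,90,20),(82,255,255))>0)&(abs(C[...,0]-.55)<.06)&(abs(C[...,1]+.336)<.07)&(C[...,2]>.015); a=C[g]
    r=a[a[:,2]>.062]; print('  cup zmax',np.percentile(a[:,2],98).round(4),'rim circle',cv2.minEnclosingCircle(r[:,:2].astype(np.float32)),len(r), 'x',np.percentile(a[:,0],[2,98]).round(4),'y',np.percentile(a[:,1],[2,98]).round(4))
f=load('top'); im=f['image'][150:330,180:480,::-1]; cv2.imwrite('pics/t14c.png',cv2.resize(im,None,fx=2.6,fy=2.6))
C=cloud(f); H=cv2.cvtColor(f['image'],cv2.COLOR_RGB2HSV)
b=(cv2.inRange(H,(95,80,30),(120,255,255))>0)&(C[...,2]<.03)&(abs(C[...,0]-.55)<.09)&(abs(C[...,1]+.336)<.09); q=C[b]
print('saucer ext x',np.percentile(q[:,0],[0,1,99,100]),'y',np.percentile(q[:,1],[0,1,99,100]))
f=load('side'); cv2.imwrite('pics/s14c.png',cv2.resize(f['image'][120:360,180:460,::-1],None,fx=2.5,fy=2.5))
E
```

```text
t: 27.45
eef_pos: [0.395, 0.0249, 0.4904]
ee_rot: [3.141, 0.001, -3.025]
force: [0.2, 0.1, -0.1]
width: 0.0003
side knob 0 79 [ 0.0034 -0.0072  0.0641]
side knob -0.105 68 [ 0.004  -0.1153  0.0651]
side knob -0.21 64 [ 0.0043 -0.2176  0.0622]
   yellow [0.502 0.556] [0.026 0.028]
   red [0.502 0.556] [-0.079 -0.077]
  cup zmax 0.0709 rim circle ((0.5376209616661072, -0.33629652857780457), 0.036182329058647156) 78 x [0.5155 0.5651] y [-0.3646 -0.3033]
top knob 0 50 [ 0.008  -0.0113  0.0612]
top knob -0.105 58 [ 0.0094 -0.1169  0.0547]
top knob -0.21 50 [ 0.0092 -0.2205  0.0604]
   yellow [0.502 0.559] [0.025 0.028]
   red [0.502 0.559] [-0.077 -0.076]
  cup zmax 0.0763 rim circle ((0.5412288904190063, -0.3400825560092926), 0.0389702133834362) 103 x [0.5162 0.5768] y [-0.3643 -0.306 ]
saucer ext x [0.47993471 0.48305593 0.61562048 0.61902546] y [-0.41071005 -0.40751461 -0.27573133 -0.27070809]
```

View pics/t14c.png

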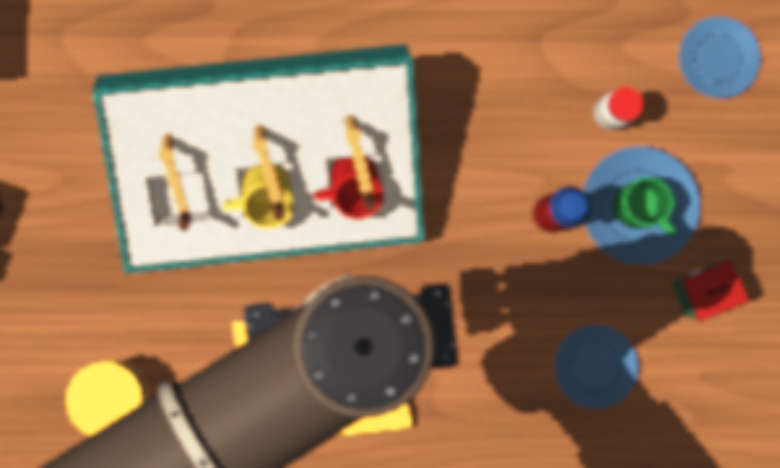

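View pics/s14c.png

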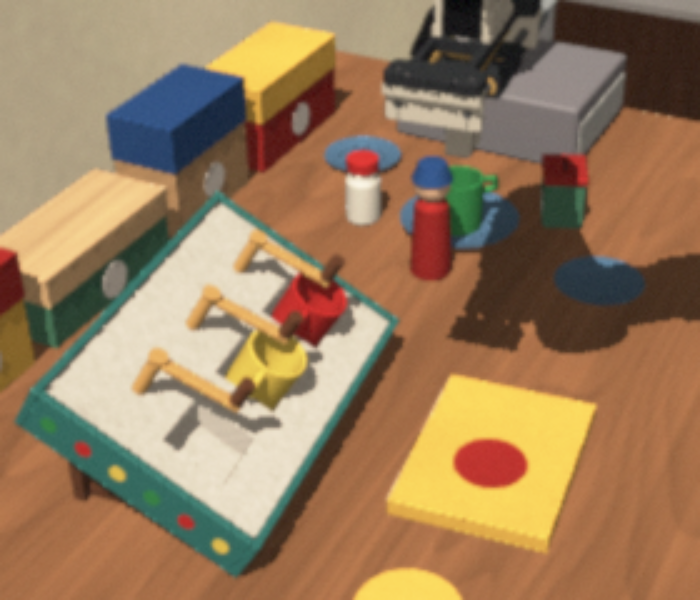

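```bash
python3 -c "
from h import *
s=arm.get_state(); print(s['t'],abs(s['qd']).max(),s['force']); print(arm.job_done())"
```

```text
27.55 0.011862982641995387 [-0.12558384  0.06758841  0.13885128]
the job is handed in; nothing more can be done
None
```

The job is handed in at about 27.6 s on the robot's clock; no verdict was reported.

**What I did:**
1. I swung the green cup's keeper fully aside.
2. I turned the cup's handle downslope with the closed fingers, because it blocked the jaws.
3. I gripped the cup across the slope and lifted it out along the insert's normal.
4. I rolled it upright on its foot edge on the largest saucer while still holding it, then let go.
5. I pushed the keeper back with the closed fingers.

**Last checks:**
- **Cup:** it stands upright, with the last wall fit about 1–3° off vertical, which is camera noise. Its rim is about 71 mm up, as expected. From its outer walls its centre is about (0.547, -0.336), against the saucer at about (0.550, -0.337).
- **Saucer:** its outline is within about 1 mm of where it started.
- **Green keeper:** its knob is within a few mm of where it lay, about 0.1–0.15 rad, and in line with the other two.
- **Other cups:** the red and yellow cups read the same as before.
- **Toys:** the doll, pepper jar and money box look unmoved in the pictures, and nothing ran near the truck or drum. I measured none of these at the end.
- **Arm:** it was clear of everything, with the tool force near zero.

**What disagreed or was rough:**
- A circle fitted to the cup's rim came out about 10 mm off in x, because the handle was included. I relied on the wall edges instead.
- Turning the handle gave a brief 21 N reading on the tool, below the limits, and the cup kept its place.

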